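# Close the nose of a biscuit press: shaping disk, then ring nut

### The arm

A 6-joint arm with a two-finger parallel gripper is mounted at the origin on the work surface. World frame = base frame: x ahead of the robot, y to its left, z up, the work surface at z = 0. Lengths are in mm, angles in rad, forces in N, time in s.
With the tool pointing down it reaches from about 275 to 1000 mm from the base axis. Payload 8.4 kg.
Tool frame: the origin (TCP) lies at the very end of the fingers, on their centre line; the grasp point (between the pads) lies r.hold_point_z behind it (r.hold_point_z is the distance from the TCP to the grasp point, in mm); x points along the fingers, z is the direction in which the jaws open and shut, and the axes are right-handed (so a half turn about x gives the same grasp; the last joint's range is limited). The gripper opens to 85 mm and grips with 20 to 120 N. Pads are 22 mm wide; open, the fingers measure 114 mm over their backs; the gripper's body (76 mm by 85 mm) begins 54 mm behind the grasp point. The pads swing forward as they close: fully open they stand 13 mm farther back than shut.
Start: joints at [1.113, 0.353, 1.633, -0, 1.155, -0.002], TCP at [275.112, 561.196, 199.181] pointing down, gripper open.
Joint ranges: [-2.63, 2.63], [-0.92, 2.1], [0.06, 2.66], [-1.3, 4.44], [0, 2.69], [-3.02, 3.02]. Speed limits (rad/s): [2.22, 2.22, 2.79, 3.14, 3.14, 3.14].

### API

Orientations are given as [roll, pitch, yaw] about the fixed x, y, z axes, in that order (R = Rz(yaw) Ry(pitch) Rx(roll)).
In Python, from rig import r gives the robot as it stands.
- The arm moves only by the tool jog_arm, never from a script. Its argument "series" is a list of rows, each a list of 7 numbers: the turn, a rotation vector about the tool's x, y, z in degrees, then the shift along the tool's x, y, z in cm, then the opening, from 0 (shut) to 1 (fully open). In form: [[wx, wy, wz, tx, ty, tz, fingers], ...]. A call has 1 to 20 rows; each row shifts and turns the commanded pose from where the row before left it, along the tool's axes as they then stand; what a row does not reach is not made up. A row lasts 1/10 s, in which the tool goes at most 50 mm and 8.59 degrees, less where a joint would pass 70% of its speed; a pose out of reach is approached as far as the arm can. A call with a gripper value outside its range is refused whole. The fingers move at their own pace and stop on an object; "force" is the grip in N (left out, the last holds). Time passes only in rows, so rows that do not move let the fingers close. It gives the time, the measured TCP pose, the force and the opening at its end, in the units of the state.
- r.sense(): the state, without advancing time (a new reading comes with each control period).
- r.grab_frame(name): name is "scene" or "top"; returns (picture, depth): 400x640x3 uint8, red, green, blue; 400x640 float32, mm along the optical axis (not along the pixel's ray), 0 where there is no reading.
- r.get_calibration(name): a dict with "mtx" (3x3 intrinsics, pixels), "dist" ([k1, k2, p1, p2, k3] as OpenCV has them; the pictures are not rectified), "position" and "rotation" of the camera in the world. Camera axes: x right, y down, z forward; pixel columns grow to the right and rows downward; lengths in mm; the calibration is good to about 2 mm. A picture is of the moment at which its call begins. get_calibration takes no time and is no camera call.
- r.sign_off(): hands the job in, once; it reports no verdict.
The state is a dict: "clock": time; "qpos": joint angles; "qvel": joint speeds; "joint_efforts": joint torques, N m; "eef_pos": TCP position; "tcp_rot": TCP orientation; "contact_force": force on the tool from outside, world axes, zero at the start; "wrist_torque": the same for the moment, N m; "opening": opening from 0.0 (shut) to 1.0 (fully open).
Only numpy, scipy, OpenCV 4.12 (cv2) and the standard library are available. Lean on these libraries where they do the work, as an engineer would, in place of code of your own. Each camera call takes 0.05 s, during which the arm holds its last target.

### The job

Get the biscuit press ready: lay the shaping disk with the single long slot flat in the recess at the mouth of the steel barrel that stands in the bench clamp, and only then set the knurled ring nut over it and screw it down clockwise until it is fully home, level and tight on the disk. Let go of it, and leave the other two disks and everything else on the bench where they are.

Things in the scene. Friction and masses are not known exactly. Their poses are not given: they have to be found in the camera images.
- press: steel press barrel, a tube 53 mm outside, 40 mm bore, open at the top, held upright in a grey clamp bolted to the bench: it does not move. Origin on the barrel's axis at bench level, z up. The clamp's collar, 72 mm across, ends 63 mm below the barrel's rim; the foot is 130 by 150 mm, 14 mm thick; nothing of the clamp is higher than 81 mm above the bench
- mouth (a point): centre of the barrel's mouth, level with its rim, 135 mm above the bench. In the mouth is a recess 49 mm across and 3.5 mm deep, its floor a flat ledge on which a disk rests, the disk's top then 1.5 mm above the rim
- thread (a point): on the barrel's axis, 10 mm below the rim: middle of the outside right-hand quick thread (four starts, 58.6 mm over the crests, from 4 to 17 mm below the rim, 20 mm of travel per full turn)
- disk_slot: the wanted aluminium shaping disk: 47 mm across, 5 mm thick, 20 to 45 g, lying flat, with one straight slot 33 by 8 mm through its middle (along its own x). Origin at the centre of its underside, z up. Either face up will do and its yaw does not matter
- slot_mid (a point): middle of the slotted disk, half way through its thickness
- ring_nut: knurled aluminium ring nut standing the right way up on the bench, open thread end down, flange on top: 66 mm outside, 61 mm bore, 19 mm tall, 50 to 100 g. Origin at the centre of its underside, z up. Turned clockwise seen from above it sinks 20 mm per turn on the barrel's thread, held by friction
- nut_lugs (a point): on the ring nut's axis, 4 mm above its underside, level with its four short inner thread lugs. They clear the barrel's rim by about 1 mm all round and land on the thread wherever the starts happen to meet: the nut's underside is then 6.6 to 11.6 mm below the rim with 1.2 to 3 rad to turn until it stops on the disk. A lug may snag on the end of a start higher up: turn back a little and press down
- nut_flange (a point): on the ring nut's axis, 16 mm above its underside: lower face of the top flange (3 mm thick, 39 mm hole), which presses on the disk. Home, the nut's underside is 14.5 mm below the rim. Resistance comes up within 0.1 rad at the end; 0.3 to 1 Nm there makes it bear on the disk with 8 to 50 N; it stays tight when let go
- disk_star: aluminium shaping disk like the slotted one but with a six-pointed star opening; not wanted; origin at the centre of its underside
- disk_clover: aluminium shaping disk like the slotted one but with a four-lobed opening; not wanted; origin at the centre of its underside
- cutter: round thin-walled steel biscuit cutter, open at both ends, 67 mm across and 36 mm tall, no flange and no thread; bystander; origin at the centre of its underside
- plunger: the press's plunger and handle unit (white piston, aluminium cap, grey trigger) lying on the bench, about 160 mm long and 61 mm tall; bystander; origin under its middle
- scraper: bench scraper lying flat, 150 mm wide steel blade with a wooden grip, 25 mm tall; bystander; origin under its middle
- squeeze_bottle: white squeeze bottle, 62 mm across, 195 mm tall; bystander; origin at the centre of its underside
- ramekin: white ceramic bowl, 96 mm across, 45 mm tall; bystander; origin at the centre of its underside
- pastry_brush: pastry brush lying flat, 210 mm long; bystander; origin under its middle
There are look-alikes about, which are no part of the job. What is shaped like the disk_slot but purple or red is not meant. Of the things that look like the ring_nut, take the one that is nearest to the robot's base at the start.

How it is judged:
By the outcome, as a careful person would: the job done as asked, in the order asked, and still so for the second after the job is handed in, with the robot touching nothing.
It also fails if it takes over 72 s, if anything falls off the work surface, if the arm or the gripper's body presses on something with over 40 N, if the wrist force passes 120 N, or if a joint passes its speed limit or range.

## Working session

There is one attempt and no reset: what is moved stays moved. The work goes in short steps, Python scripts to look and compute and a tool call to move; the robot and the scene stay as the last step left them, time stands still between calls to the robot, and variables do not carry over. Pictures are saved under pics/ and viewed, and the job is handed in when it is done.

Besides the shell and the picture viewer there is one more tool, called in YAML: its name, and indented under it one key for each argument. jog_arm: Moves the arm, as the interface text tells. Its arguments: {"type":"object","properties":{"series":{"type":"array"},"force":{"type":"number"}},"required":["series"]}

```bash
mkdir -p pics; ls; python3 - <<'E'
from rig import r
import cv2,numpy as np
print(r.sense(), r.hold_point_z)
for n in ("scene","top"):
    p,d=r.grab_frame(n)
    cv2.imwrite(f"pics/{n}0.png",p[:,:,::-1]); np.save(f"pics/{n}0_d.npy",d); np.save(f"pics/{n}0_p.npy",p)
    print(n,r.get_calibration(n))
E
```

```text
pics
{'clock': 0.0, 'qpos': array([ 1.11261714e+00,  3.53659626e-01,  1.63413269e+00,  7.13416389e-06,
        1.15518332e+00, -2.38347362e-03]), 'qvel': array([-0.00051813,  0.00037894,  0.00121046,  0.0009874 , -0.00108776,
       -0.00011915]), 'joint_efforts': array([-2.16823268e-03, -6.05253410e+01, -3.42064762e+01, -3.06809416e-04,
        9.66570340e-03,  1.51409654e-05]), 'eef_pos': array([274.87143958, 560.73840033, 198.45515614]), 'tcp_rot': array([ 3.13449268,  1.56941334, -2.03369489]), 'contact_force': array([ 0.26970137,  0.09438851, -0.30934547]), 'wrist_torque': array([ 0.00821336, -0.0249637 , -0.06385831]), 'opening': 0.9944296901500607} 18.700000000000003
scene {'mtx': array([[466.20393594,   0.        , 322.5787846 ],
       [  0.        , 466.20393594, 202.85798575],
       [  0.        ,   0.        ,   1.        ]]), 'dist': array([0.0186114, 0.       , 0.       , 0.       , 0.       ]), 'position': array([1533.01103485, -315.11972241, 1171.84640634]), 'rotation': array([-2.39907183,  0.00783183,  1.21414422])}
top {'mtx': array([[503.07695378,   0.        , 326.75108369],
       [  0.        , 503.07695378, 199.93948656],
       [  0.        ,   0.        ,   1.        ]]), 'dist': array([-0.07473506,  0.        ,  0.        ,  0.        ,  0.        ]), 'position': array([ 524.60948822,   25.66083788, 1422.20884594]), 'rotation': array([-3.09380478,  0.0155724 , -1.58679823])}
```

View pics/scene0.png

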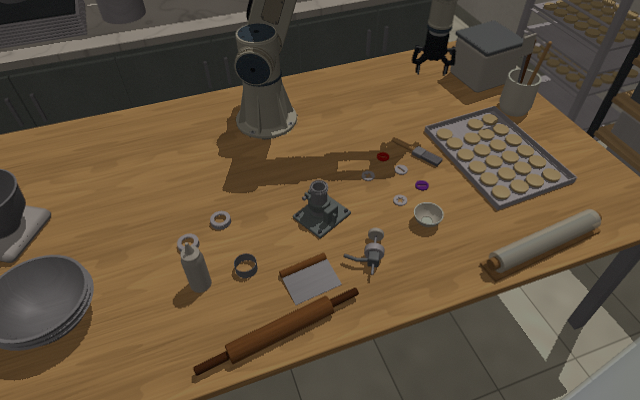

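View pics/top0.png

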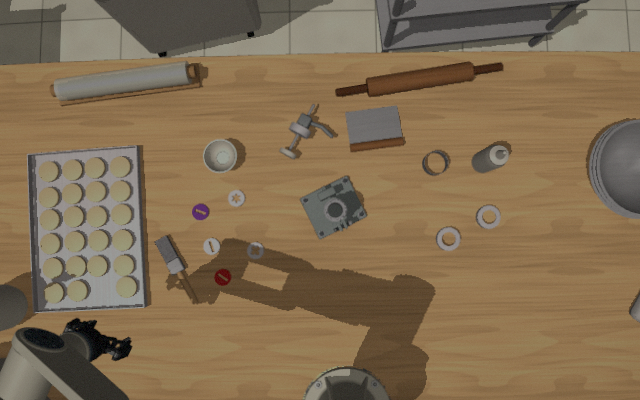

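Candidates for the slotted disk (top view): white slotted (212,246), red slotted (223,277), purple slotted (200,211), star (237,198), and the one at (255,250) in shadow. Candidates for the nut: (448,239), (488,216), and the cutter at (435,162). I'll check them with close crops and measurements.

```bash
cat > h.py <<'E'
import numpy as np,cv2
from rig import r
from scipy.spatial.transform import Rotation as Ro
def cam(n):
    c=r.get_calibration(n); R=Ro.from_euler('xyz',c["rotation"]).as_matrix()
    return np.array(c["mtx"]),np.array(c["dist"]),np.array(c["position"]),R
def ray(n,uv):
    K,D,P,R=cam(n); q=cv2.undistortPoints(np.array(uv,float).reshape(-1,1,2),K,D).reshape(-1,2)
    return P,np.c_[q,np.ones(len(q))]@R.T
def plane(n,uv,z):
    P,v=ray(n,uv); return P+v*((z-P[2])/v[:,2])[:,None]
def depthpt(n,uv,d):
    P,v=ray(n,uv); return P+v*np.array(d).reshape(-1,1)
def proj(n,X):
    K,D,P,R=cam(n); Rc=R.T
    return cv2.projectPoints(np.array(X,float).reshape(-1,1,3),cv2.Rodrigues(Rc)[0],-Rc@P,K,D)[0].reshape(-1,2)
E
python3 - <<'E'
from h import *
p=np.load('pics/top0_p.npy');d=np.load('pics/top0_d.npy')
a=cv2.resize(p[180:300,180:290],None,fx=5,fy=5,interpolation=cv2.INTER_CUBIC)
cv2.imwrite('pics/c1.png',a[:,:,::-1])
b=cv2.resize(p[140:260,300:510],None,fx=3.8,fy=3.8,interpolation=cv2.INTER_CUBIC)
cv2.imwrite('pics/c2.png',b[:,:,::-1])
for nm,u,v in [("slot",208,241),("star",233,194),("dark",251,245),("nutA",448,231),("nutB",488,208),("barrel",336,217),("table",300,140),("bot",488,160)]:
    print(nm,depthpt('top',[[u,v]],d[v,u]))
print(plane('top',[[448,239],[488,216],[212,246]],19))
print(proj('top',[[275,561,199]]),proj('scene',[[275,561,199],[0,0,0]]))
E
```

```text
slot [[481.87515339 385.32149096   3.59307724]]
star [[614.15230208 312.69823236   3.6649924 ]]
dark [[469.16601721 261.90061211   8.12651486]]
nutA [[ 499.66717921 -291.15604184   14.31367453]]
nutB [[ 562.02362949 -405.55483912   15.40570439]]
barrel [[542.5451495   21.7393738  125.97333807]]
table [[765.06882025 120.15286394   2.13219572]]
bot [[ 682.26610045 -371.93798769  138.35134337]]
[[ 477.49849309 -289.54591901   19.        ]
 [ 539.55399379 -403.77789861   19.        ]
 [ 468.20353943  370.17522392   19.        ]]
[[119.006809   328.38693577]] [[428.44280265  83.73072928]
 [266.21695697 118.38172066]]
```

View pics/c1.png

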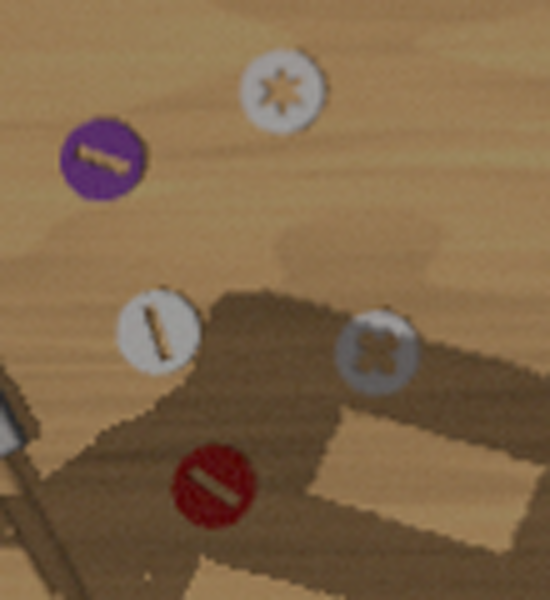

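View pics/c2.png

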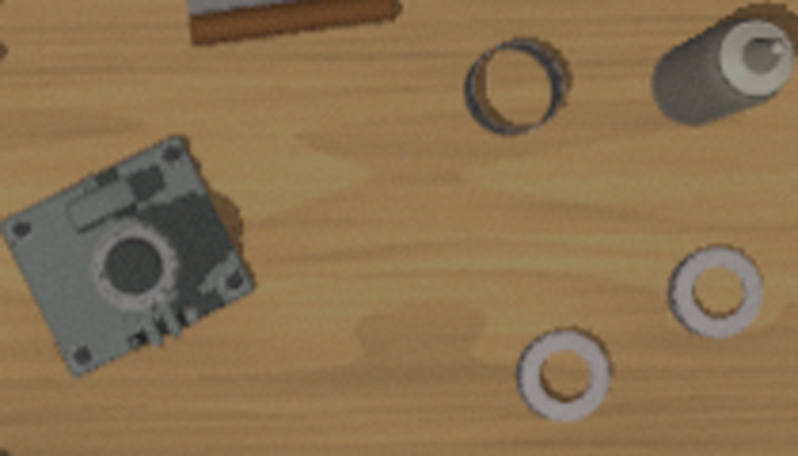

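Top crop: the white disk with a single straight slot is at (159,332), which is pixel (211.8,246.4). The red and purple ones are look-alikes, the star is at (237,198), and the clover is at (255,250). There are two nuts: A at (448.7,238.4), 558 mm from the base, and B at (488,216), 674 mm. I choose A. Next I'll measure more precisely.

```bash
cat > meas.py <<'E'
from h import *
def blob(p,cx,cy,rad,vmin,smax=60):
    hsv=cv2.cvtColor(p,cv2.COLOR_RGB2HSV)
    m=((hsv[...,2]>vmin)&(hsv[...,1]<smax)).astype(np.uint8)
    w=np.zeros_like(m); cv2.circle(w,(int(cx),int(cy)),rad,1,-1); m&=w
    cs,_=cv2.findContours(m,cv2.RETR_EXTERNAL,cv2.CHAIN_APPROX_NONE)
    c=cv2.convexHull(max(cs,key=cv2.contourArea))
    return c.reshape(-1,2)
def circ(X):
    A=np.c_[2*X,np.ones(len(X))]; s=np.linalg.lstsq(A,(X**2).sum(1),rcond=None)[0]
    return s[:2],np.sqrt(s[2]+s[0]**2+s[1]**2)
E
python3 - <<'E'
from meas import *
P={n:np.load(f'pics/{n}0_p.npy') for n in('top','scene')}
hsv=cv2.cvtColor(P['top'],cv2.COLOR_RGB2HSV)
for u,v in [(208,241),(220,246),(225,246),(448,230),(336,198),(336,208),(330,195),(448,222)]: print(u,v,hsv[v,u])
for nm,cam_,c,rad,vm,sm,z in [("slot","top",(212,246),13,120,60,5),("star","top",(237,198),13,120,60,5),("nutA","top",(448,239),17,110,60,19),("nutB","top",(488,216),17,110,60,19),("slot","scene",(401,170),12,110,70,5),("star","scene",(400,200),12,110,70,5),("nutA","scene",(220,219),14,100,70,19)]:
    try:
        c=blob(P[cam_],*c,rad,vm,sm); X=plane(cam_,c,z)[:,:2]; o,R=circ(X); print(nm,cam_,o.round(1),R.round(1),len(c),c.mean(0))
    except Exception as e: print(nm,cam_,e)
sc=P['scene']
cv2.imwrite('pics/s1.png',cv2.resize(sc[140:260,280:440],None,fx=5,fy=5,interpolation=cv2.INTER_CUBIC)[:,:,::-1])
cv2.imwrite('pics/t1.png',cv2.resize(P['top'][170:245,295:375],None,fx=8,fy=8,interpolation=cv2.INTER_CUBIC)[:,:,::-1])
E
```

```text
208 241 [ 13  13 134]
220 246 [ 16 102  85]
225 246 [ 16 127  90]
448 230 [  5  10 147]
336 198 [30  8 91]
336 208 [66 21 62]
330 195 [60  6 79]
448 222 [ 17 115 153]
slot top [467.7 376.3] 23.3 14 [210.42857143 246.28571429]
star top [603.3 304. ] 23.6 15 [236.4        198.13333333]
nutA top [ 479.  -289.9] 32.6 18 [447.33333333 238.44444444]
nutB top [ 538.1 -405.2] 32.8 18 [488.5        215.94444444]
slot scene [468.9 375.2] 22.2 10 [401.  168.7]
star scene [603.8 302.4] 22.7 10 [399.9 200.2]
nutA scene [ 480.4 -291.4] 31.7 14 [219.92857143 217.35714286]
```

View pics/s1.png

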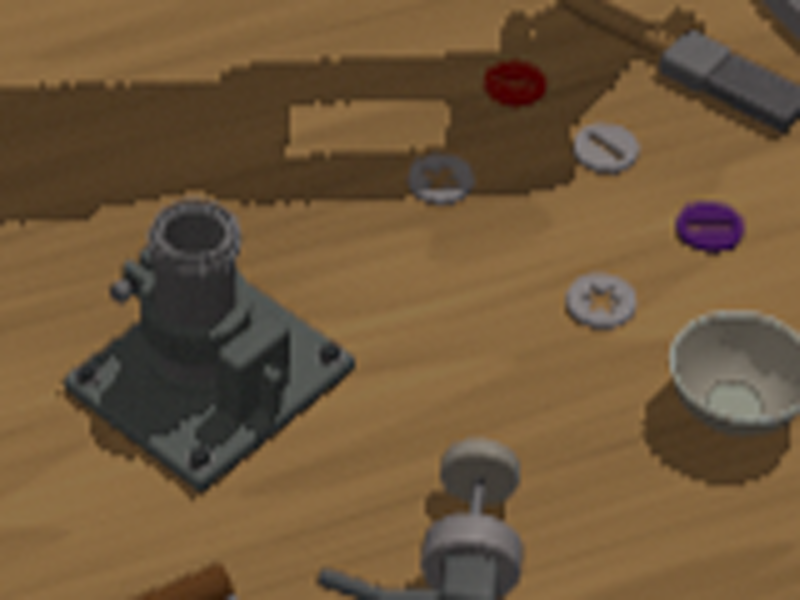

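View pics/t1.png

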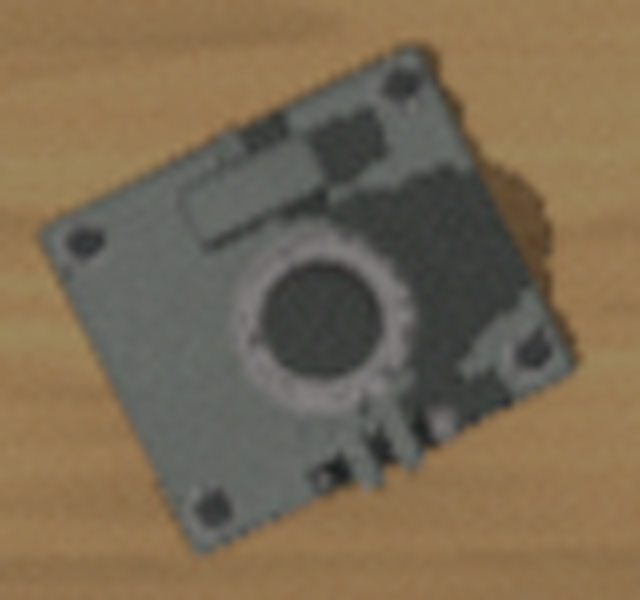

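```bash
cat >> meas.py <<'E'
def subpix_circle(p,n,c0,z,r0,r1,sign,k=72):
    """radial edge of strongest gradient; c0 world xy guess; radii in mm on plane z"""
    g=cv2.GaussianBlur(cv2.cvtColor(p,cv2.COLOR_RGB2GRAY).astype(np.float32),(0,0),0.7)
    c=np.array(c0,float)
    for it in range(4):
        pts=[]
        rr=np.arange(r0,r1,0.25)
        for a in np.linspace(0,2*np.pi,k,endpoint=False):
            X=np.c_[c[0]+rr*np.cos(a),c[1]+rr*np.sin(a),np.full(len(rr),z)]
            uv=proj(n,X).astype(np.float32)
            s=cv2.remap(g,uv[:,0],uv[:,1],cv2.INTER_CUBIC).ravel() if False else cv2.remap(g,uv[None,:,0],uv[None,:,1],cv2.INTER_CUBIC).ravel()
            d=np.gradient(s)*sign; i=int(d.argmax())
            if 0<i<len(rr)-1: pts.append(X[i,:2])
        pts=np.array(pts); o,R=circ(pts)
        e=np.abs(np.hypot(*(pts-o).T)-R); o,R=circ(pts[e<np.percentile(e,80)]); c=o
    return o.round(2),round(float(R),2),round(float(np.median(e)),2)
E
python3 - <<'E'
from meas import *
P={n:np.load(f'pics/{n}0_p.npy') for n in('top','scene')}
o0=plane('top',[[335.4,210]],131.5)[0,:2]; print(o0)
print('bore top',subpix_circle(P['top'],'top',o0,131.5,14,24,1))
print('outer top',subpix_circle(P['top'],'top',o0,131,25,34,-1))
os_=plane('scene',[[318.6,186.4]],131.5)[0,:2]; print(os_)
print('bore sc',subpix_circle(P['scene'],'scene',os_,133,15,28,1))
for nm,c,z,R in [("slot",(468,376),5,23.5),("nutA",(479,-290),19,33)]:
  for n in('top','scene'): print(nm,n,subpix_circle(P[n],n,c,z,R-5,R+5,-1))
for n in ('top','scene'): print('hole',n,subpix_circle(P[n],n,(479,-290),19,14,25,1))
from scipy.spatial.transform import Rotation as Ro
print(Ro.from_euler('xyz',r.sense()['tcp_rot']).as_matrix().round(3))
E
```

```text
[560.44616304  22.99349324]
bore top (array([561.85,  24.94]), 19.43, 0.4)
outer top (array([561.27,  25.49]), 29.19, 1.19)
[565.50835245  23.36992573]
bore sc (array([564.55,  23.  ]), 18.23, 0.72)
slot top (array([467.58, 376.51]), 23.16, 0.46)
slot scene (array([468.11, 374.45]), 23.64, 0.84)
nutA top (array([ 478.53, -290.17]), 31.63, 0.49)
nutA scene (array([ 481.22, -291.5 ]), 31.63, 0.9)
hole top (array([ 478.38, -290.17]), 19.58, 0.58)
hole scene (array([ 480.99, -291.31]), 19.03, 0.88)
[[-0.001 -0.898  0.44 ]
 [-0.001  0.44   0.898]
 [-1.     0.    -0.001]]
```

jog_arm:
  series:
    - [0, 0, 0, 0, -4.2, -1.35, 0.8]
    - [0, 0, 0, 0, -4.2, -1.35, 0.8]
    - [0, 0, 0, 0, -4.2, -1.35, 0.8]
    - [0, 0, 0, 0, -4.2, -1.35, 0.8]
    - [0, 0, 0, 1.0, -4.2, -1.35, 0.8]
    - [0, 0, 0, 2, -4.2, -1.35, 0.8]
    - [0, 0, 0, 3, 0, 0, 0.8]
    - [0, 0, 0, 3, 0, 0, 0.8]
    - [0, 0, 0, 0, 0, 0, 0.8]
  force: 30

```text
clock: 1.0
eef_pos: [463.5, 375.0, 105.2]
tcp_rot: [2.699, 1.563, -2.47]
contact_force: [-0.4, -0.6, 0.2]
opening: 0.801
```

```bash
cat > go.py <<'E'
import sys
from h import *
s=r.sense(); R=Ro.from_euler('xyz',s['tcp_rot']).as_matrix()
print('t',round(s['clock'],2),'p',s['eef_pos'].round(2),'q6',s['qpos'][5].round(3),'F',s['contact_force'].round(2),'T',s['wrist_torque'].round(3),'op',round(s['opening'],3),'yawz',np.arctan2(R[1,2],R[0,2]).round(3),'tilt',R[:,0].round(4))
if len(sys.argv)>3:
    t=np.array([float(a) for a in sys.argv[1:4]]); print('shift cm tool xyz',(R.T@(t-s['eef_pos'])/10).round(3))
E
python3 go.py 467.9 375.5 30
```

```text
t 1.0 p [463.47 375.01 105.17] q6 -0.436 F [-0.43 -0.56  0.16] T [-0.057  0.021  0.01 ] op 0.801 yawz 1.114 tilt [-0.0059 -0.0047 -1.    ]
shift cm tool xyz [ 7.514 -0.4    0.29 ]
```

jog_arm:
  series:
    - [0, 0, 0, 2.5, -0.2, 0.15, 0.8]
    - [0, 0, 0, 3, -0.2, 0.15, 0.8]
    - [0, 0, 0, 1.5, 0, 0, 0.8]
    - [0, 0, 0, 0, 0, 0, 0.8]
    - [0, 0, 0, 0, 0, 0, 0.8]

```text
clock: 1.5
eef_pos: [470.9, 379.0, 40.2]
tcp_rot: [-0.417, 1.57, 0.699]
contact_force: [0.8, 0.4, 1.2]
opening: 0.796
```

```bash
python3 go.py 467.9 375.5 10; python3 - <<'E'
from h import *
for n,(u,v) in (('scene',(401,165)),('top',(212,246))):
    p,d=r.grab_frame(n); c=p[v-40:v+30,u-45:u+45]
    cv2.imwrite(f'pics/{n}_1.png',cv2.resize(c,None,fx=8,fy=8,interpolation=cv2.INTER_CUBIC)[:,:,::-1])
E
```

```text
t 1.5 p [470.89 378.97  40.21] q6 -0.44 F [0.83 0.4  1.22] T [ 0.003 -0.013  0.022] op 0.796 yawz 1.115 tilt [ 4.e-04  4.e-04 -1.e+00]
shift cm tool xyz [ 3.021  0.117 -0.445]
```

View pics/scene_1.png

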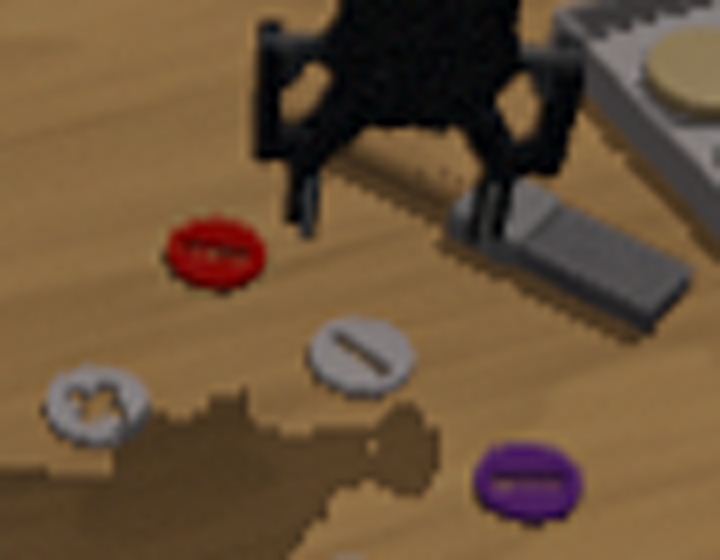

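```bash
python3 - <<'E'
from h import *
c=np.array([471,379]);j=np.array([.44,.898])
for z in (40,45,50):
    print(z,[( (proj('scene',[[*(c+s*34*j),z]])[0]-[356,125])*8).round() for s in(-1,0,1)])
E
```

```text
40 [array([301., 287.]), array([378., 292.]), array([455., 297.])]
45 [array([302., 279.]), array([379., 284.]), array([456., 288.])]
50 [array([304., 271.]), array([380., 275.]), array([458., 280.])]
```

View pics/top_1.png

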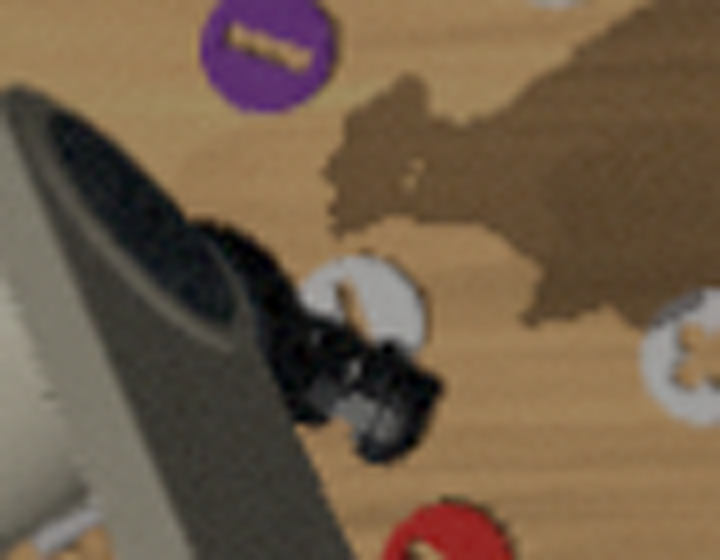

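```bash
python3 go.py; python3 - <<'E'
from h import *
p,d=r.grab_frame('scene'); u,v=401,165; c=p[v-40:v+30,u-45:u+45]
cv2.imwrite('pics/scene_2.png',cv2.resize(c,None,fx=8,fy=8,interpolation=cv2.INTER_CUBIC)[:,:,::-1])
np.save('pics/s2_d.npy',d)
for (a,b) in ((303,220),(305,200),(485,220),(495,215),(390,100),(430,100)):
    uu,vv=356+a/8,125+b/8; dd=d[int(vv),int(uu)]; print(a,b,dd,depthpt('scene',[[uu,vv]],dd).round(1))
E
python3 go.py
```

```text
t 1.6 p [471.36 379.27  40.79] q6 -0.44 F [-0.09 -0.7  -0.54] T [0.019 0.023 0.021] op 0.795 yawz 1.115 tilt [ 0.0016  0.0013 -1.    ]
303 220 1634.5276 [[459.8 342.2  85. ]]
305 200 1623.5779 [[461.3 340.9  98.1]]
485 220 1616.6259 [[499.1 408.8  96.2]]
495 215 1611.0503 [[502.7 410.9 101.3]]
390 100 1563.2928 [[484.7 360.8 166. ]]
430 100 1576.3643 [[481.8 382.3 157.4]]
t 1.65 p [471.41 379.24  40.77] q6 -0.44 F [-0.23  0.11  0.58] T [-0.003  0.057  0.063] op 0.8 yawz 1.115 tilt [ 0.0018  0.0014 -1.    ]
```

View pics/scene_2.png

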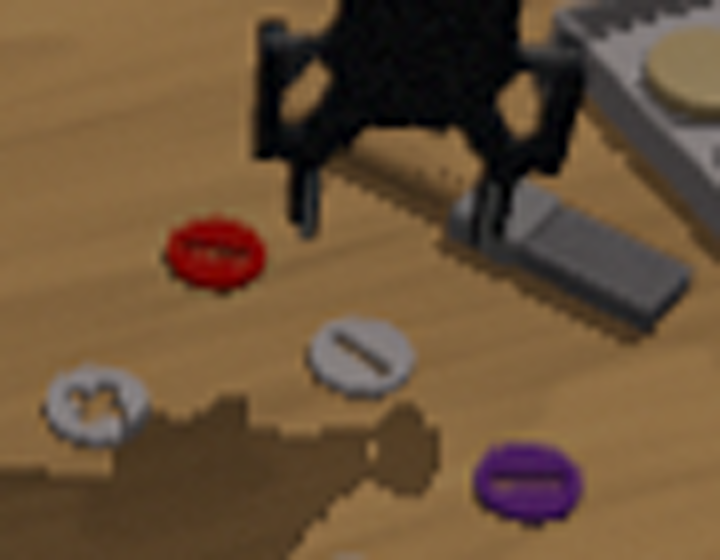

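jog_arm:
  series:
    - [0, 0, 0, 0.5, 0.15, -0.49, 0.8]
    - [0, 0, 0, 1, 0, 0, 0.8]
    - [0, 0, 0, 0.5, 0, 0, 0.8]
    - [0, 0, 0, 0, 0, 0, 0.8]

```text
clock: 2.05
eef_pos: [466.4, 374.1, 18.0]
tcp_rot: [2.7, 1.569, -2.468]
contact_force: [1.1, -0.1, -0.8]
opening: 0.804
```

```bash
python3 go.py 467.9 375.5 10; python3 - <<'E'
from h import *
p,d=r.grab_frame('scene'); u,v=401,165; c=p[v-40:v+30,u-45:u+45]
cv2.imwrite('pics/scene_3.png',cv2.resize(c,None,fx=8,fy=8,interpolation=cv2.INTER_CUBIC)[:,:,::-1])
E
python3 go.py
```

```text
t 2.05 p [466.43 374.11  17.98] q6 -0.441 F [ 1.07 -0.07 -0.76] T [-0.023 -0.004 -0.044] op 0.804 yawz 1.115 tilt [-0.0016 -0.0012 -1.    ]
shift cm tool xyz [ 0.798 -0.072  0.191]
t 2.1 p [466.74 374.41  18.45] q6 -0.441 F [ 0.29 -0.21  0.16] T [ 0.048  0.006 -0.059] op 0.805 yawz 1.115 tilt [-1.e-03 -8.e-04 -1.e+00]
```

View pics/scene_3.png

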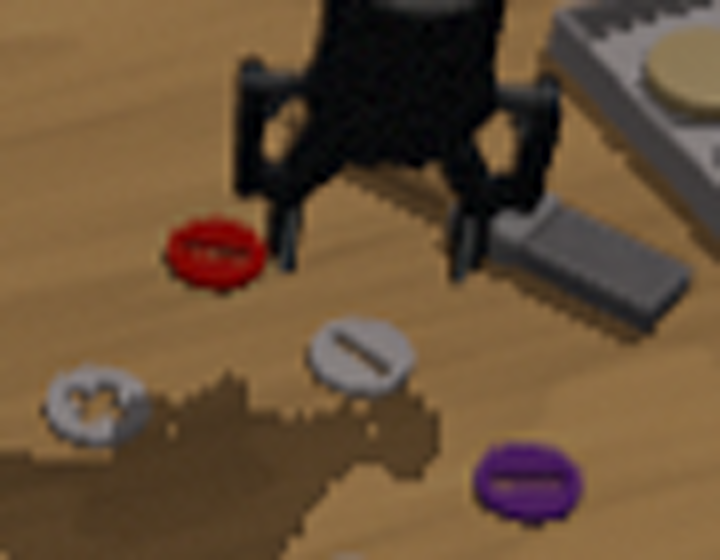

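```bash
python3 - <<'E'
from h import *
p,d=r.grab_frame('top'); u,v=212,250; c=p[v-35:v+35,u-40:u+50]
cv2.imwrite('pics/top_3.png',cv2.resize(c,None,fx=8,fy=8,interpolation=cv2.INTER_CUBIC)[:,:,::-1])
np.save('pics/t3_d.npy',d)
j=np.array([.44,.898])
for z in (18,30,50):
    print(z,[((proj('top',[[*(np.array([466.7,374.4])+s*34*j),z]])[0]-[172,215])*8).round() for s in(-1,0,1)])
p,d=r.grab_frame('scene')
# near depth points of the fingers
for v in range(145,162):
    row=[]
    for u in range(385,425):
        if p[v,u].max()<45 and d[v,u]>0:
            X=depthpt('scene',[[u,v]],d[v,u])[0]; row.append((u,*X.round(0).astype(int)))
    print(v,row[::4])
E
python3 go.py
```

```text
18 [array([395., 294.]), array([309., 252.]), array([223., 211.])]
30 [array([388., 296.]), array([300., 254.]), array([213., 212.])]
50 [array([374., 299.]), array([286., 256.]), array([198., 214.])]
145 [(386, np.int64(449), np.int64(314), np.int64(119)), (390, np.int64(444), np.int64(332), np.int64(110)), (394, np.int64(466), np.int64(335), np.int64(126)), (398, np.int64(472), np.int64(347), np.int64(128)), (402, np.int64(470), np.int64(364), np.int64(121)), (407, np.int64(480), np.int64(377), np.int64(125)), (412, np.int64(496), np.int64(387), np.int64(135)), (416, np.int64(480), np.int64(414), np.int64(114)), (424, np.int64(504), np.int64(429), np.int64(128))]
146 [(386, np.int64(450), np.int64(313), np.int64(116)), (390, np.int64(447), np.int64(331), np.int64(108)), (394, np.int64(464), np.int64(337), np.int64(119)), (412, np.int64(486), np.int64(394), np.int64(120)), (416, np.int64(476), np.int64(418), np.int64(104)), (423, np.int64(502), np.int64(428), np.int64(122))]
147 [(386, np.int64(449), np.int64(314), np.int64(110)), (390, np.int64(454), np.int64(328), np.int64(110)), 
[... 1311 characters left out ...]
p.int64(74)), (415, np.int64(489), np.int64(410), np.int64(81))]
155 [(390, np.int64(452), np.int64(333), np.int64(70)), (415, np.int64(493), np.int64(408), np.int64(80))]
156 [(390, np.int64(456), np.int64(331), np.int64(70)), (413, np.int64(491), np.int64(402), np.int64(76))]
157 [(392, np.int64(457), np.int64(339), np.int64(63)), (420, np.int64(443), np.int64(466), np.int64(10))]
158 [(392, np.int64(458), np.int64(339), np.int64(59)), (422, np.int64(447), np.int64(473), np.int64(7))]
159 [(413, np.int64(490), np.int64(405), np.int64(60))]
160 []
161 []
t 2.2 p [467.23 374.79  19.09] q6 -0.441 F [-0.39  0.22 -0.44] T [-0.022 -0.01  -0.007] op 0.802 yawz 1.115 tilt [-1.e-04 -1.e-04 -1.e+00]
```

View pics/top_3.png

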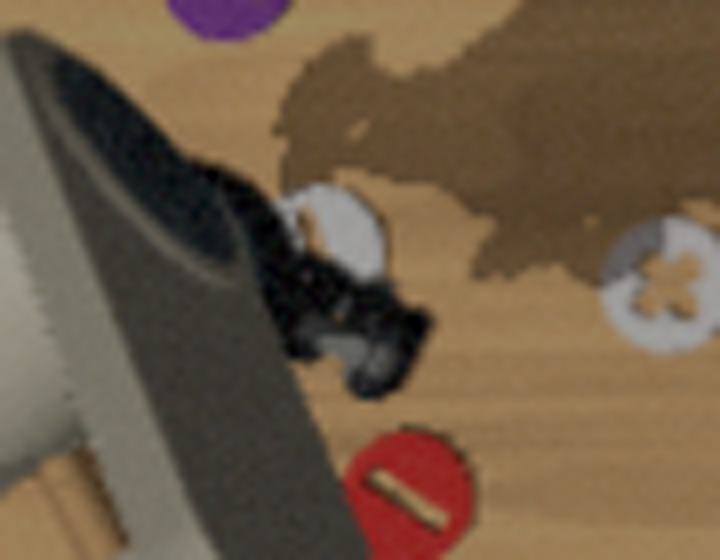

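jog_arm:
  series:
    - [0, 0, 0, 0.5, 0, 0, 0.8]
    - [0, 0, 0, 0.5, 0, 0, 0.8]
    - [0, 0, 0, 0.4, 0, 0, 0.8]
    - [0, 0, 0, 0, 0, 0, 0.8]
    - [0, 0, 0, 0, 0, 0, 0.8]

```text
clock: 2.7
eef_pos: [467.0, 374.6, 5.0]
tcp_rot: [2.712, 1.57, -2.456]
contact_force: [0.1, -0.2, -0.0]
opening: 0.8
```

```bash
python3 go.py 467.9 375.5 10; python3 - <<'E'
from h import *
p,d=r.grab_frame('scene'); u,v=401,165; c=p[v-40:v+30,u-45:u+45]
cv2.imwrite('pics/scene_4.png',cv2.resize(c,None,fx=8,fy=8,interpolation=cv2.INTER_CUBIC)[:,:,::-1])
E
python3 go.py
```

```text
t 2.7 p [467.05 374.64   4.98] q6 -0.441 F [ 0.13 -0.17 -0.03] T [-0.024  0.065 -0.035] op 0.8 yawz 1.115 tilt [-3.e-04 -2.e-04 -1.e+00]
shift cm tool xyz [-0.502 -0.039  0.114]
t 2.75 p [467.19 374.77   5.18] q6 -0.441 F [ 0.03 -0.1   0.22] T [-0.019 -0.026  0.014] op 0.803 yawz 1.115 tilt [ 0. -0. -1.]
```

View pics/scene_4.png

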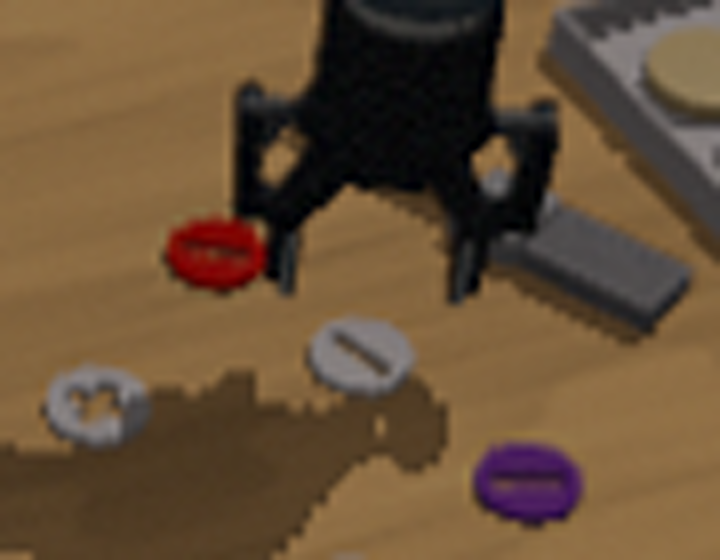

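jog_arm:
  series:
    - [0, 0, 0, 0.6, 0, 0, 0.8]
    - [0, 0, 0, 0.6, 0, 0, 0.8]
    - [0, 0, 0, 0.6, 0, 0, 0.8]
    - [0, 0, 0, 0, 0, 0, 0.8]
    - [0, 0, 0, 0, 0, 0, 0.8]

```text
clock: 3.25
eef_pos: [467.0, 374.6, -13.2]
tcp_rot: [2.7, 1.57, -2.468]
contact_force: [0.2, -0.7, 0.6]
opening: 0.797
```

```bash
python3 go.py 467.9 375.5 -20; python3 - <<'E'
from h import *
p,d=r.grab_frame('scene'); u,v=401,165; c=p[v-40:v+30,u-45:u+45]
cv2.imwrite('pics/scene_5.png',cv2.resize(c,None,fx=8,fy=8,interpolation=cv2.INTER_CUBIC)[:,:,::-1])
E
python3 go.py
```

```text
t 3.25 p [466.95 374.59 -13.17] q6 -0.441 F [ 0.19 -0.69  0.58] T [-0.019 -0.038 -0.003] op 0.797 yawz 1.115 tilt [-5.e-04 -4.e-04 -1.e+00]
shift cm tool xyz [ 0.683 -0.045  0.124]
t 3.3 p [467.12 374.72 -12.91] q6 -0.441 F [-0.92  0.3   0.53] T [0.003 0.037 0.045] op 0.797 yawz 1.115 tilt [-1.e-04 -1.e-04 -1.e+00]
```

View pics/scene_5.png

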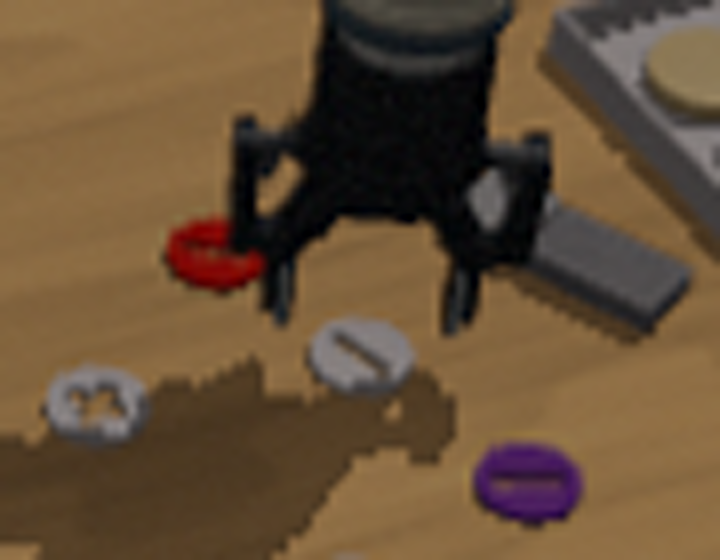

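jog_arm:
  series:
    - [0, 0, 0, 0, -0.05, 0.12, 0.66]
    - [0, 0, 0, 0.4, 0, 0, 0.66]
    - [0, 0, 0, 0.3, 0, 0, 0.66]
    - [0, 0, 0, 0, 0, 0, 0.66]
    - [0, 0, 0, 0, 0, 0, 0.66]

```text
clock: 3.8
eef_pos: [468.0, 375.5, -20.0]
tcp_rot: [2.685, 1.57, -2.483]
contact_force: [-0.6, 0.3, -0.7]
opening: 0.661
```

```bash
python3 go.py 467.9 375.5 -20; python3 - <<'E'
from h import *
p,d=r.grab_frame('scene'); u,v=401,165; c=p[v-40:v+30,u-45:u+45]
cv2.imwrite('pics/scene_6.png',cv2.resize(c,None,fx=8,fy=8,interpolation=cv2.INTER_CUBIC)[:,:,::-1])
j=np.array([.44,.898])
for z in (0,5,10,20):
    print(z,[((proj('scene',[[*(np.array([467.9,375.5])+s*30*j+np.array([.898,-.44])*11),z]])[0]-[356,125])*8).round() for s in(-1,0,1)])
E
python3 go.py
```

```text
t 3.8 p [468.01 375.51 -19.99] q6 -0.441 F [-0.59  0.29 -0.67] T [ 0.026 -0.023 -0.092] op 0.661 yawz 1.115 tilt [-2.e-04 -2.e-04 -1.e+00]
shift cm tool xyz [ 0.001  0.009 -0.006]
0 [array([291., 367.]), array([358., 371.]), array([424., 375.])]
5 [array([292., 359.]), array([359., 363.]), array([426., 367.])]
10 [array([293., 351.]), array([360., 355.]), array([427., 359.])]
20 [array([296., 335.]), array([363., 339.]), array([430., 343.])]
t 3.85 p [468.1  375.56 -19.85] q6 -0.441 F [-0.   -1.29 -0.84] T [0.066 0.008 0.021] op 0.665 yawz 1.115 tilt [-1.e-04 -1.e-04 -1.e+00]
```

View pics/scene_6.png

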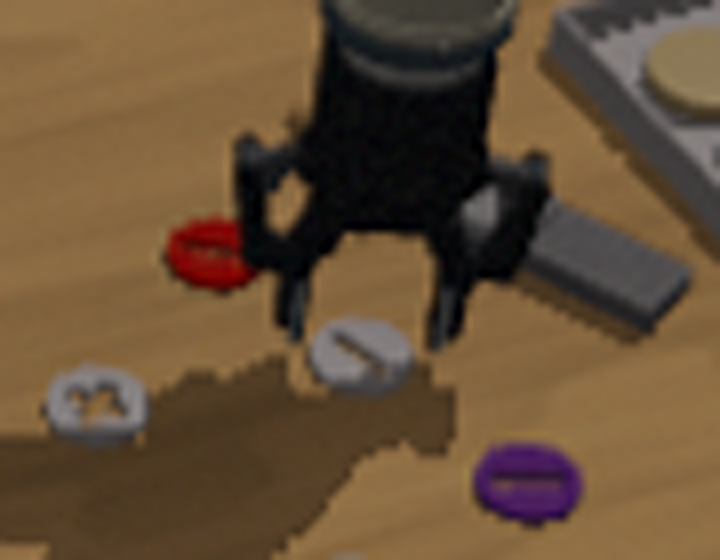

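jog_arm:
  series:
    - [0, 0, 0, 0.4, 0, 0, 0.66]
    - [0, 0, 0, 0.4, 0, 0, 0.66]
    - [0, 0, 0, 0.2, 0, 0, 0.66]
    - [0, 0, 0, 0, 0, 0, 0.66]
    - [0, 0, 0, 0, 0, 0, 0.66]

```text
clock: 4.35
eef_pos: [468.1, 375.6, -29.9]
tcp_rot: [2.722, 1.571, -2.446]
contact_force: [0.5, 0.1, -1.3]
opening: 0.662
```

```bash
python3 go.py 467.9 375.5 -30; python3 - <<'E'
from h import *
p,d=r.grab_frame('scene'); u,v=401,165; c=p[v-40:v+30,u-45:u+45]
cv2.imwrite('pics/scene_7.png',cv2.resize(c,None,fx=8,fy=8,interpolation=cv2.INTER_CUBIC)[:,:,::-1])
E
```

```text
t 4.35 p [468.08 375.55 -29.93] q6 -0.441 F [ 0.55  0.07 -1.33] T [-0.011 -0.018  0.013] op 0.662 yawz 1.115 tilt [-1.e-04 -1.e-04 -1.e+00]
shift cm tool xyz [ 0.007  0.014 -0.013]
```

View pics/scene_7.png

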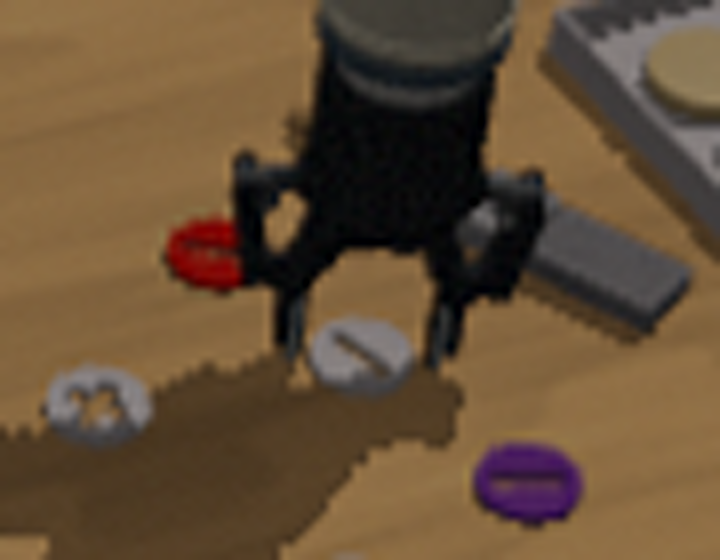

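jog_arm:
  series:
    - [0, 0, 0, 0.15, 0, 0, 0.62]
    - [0, 0, 0, 0.15, 0, 0, 0.62]
    - [0, 0, 0, 0, 0, 0, 0.62]
    - [0, 0, 0, 0, 0, 0, 0.62]

```text
clock: 4.8
eef_pos: [468.1, 375.6, -32.9]
tcp_rot: [2.658, 1.571, -2.51]
contact_force: [-0.9, 0.3, 0.2]
opening: 0.622
```

jog_arm:
  series:
    - [0, 0, 0, 0.1, 0, 0, 0.62]
    - [0, 0, 0, 0, 0, 0, 0.62]
    - [0, 0, 0, 0, 0, 0, 0.62]

```text
clock: 5.1
eef_pos: [468.1, 375.6, -33.8]
tcp_rot: [2.598, 1.571, -2.57]
contact_force: [-0.1, 0.0, 0.4]
opening: 0.623
```

jog_arm:
  series:
    - [0, 0, 0, 0.1, 0, 0, 0.62]
    - [0, 0, 0, 0, 0, 0, 0.62]

```text
clock: 5.3
eef_pos: [468.1, 375.5, -34.9]
tcp_rot: [2.725, 1.571, -2.443]
contact_force: [0.5, -0.0, 0.1]
opening: 0.619
```

jog_arm:
  series:
    - [0, 0, 0, 0.1, 0, 0, 0.62]
    - [0, 0, 0, 0, 0, 0, 0.62]

```text
clock: 5.5
eef_pos: [468.2, 375.7, -35.6]
tcp_rot: [-0.265, 1.571, 0.85]
contact_force: [-0.2, -0.5, 3.5]
opening: 0.621
```

jog_arm:
  series:
    - [0, 0, 0, 0.1, 0, 0, 0.62]
    - [0, 0, 0, 0, 0, 0, 0.62]

```text
clock: 5.7
eef_pos: [468.2, 375.7, -35.7]
tcp_rot: [-0.314, 1.571, 0.801]
contact_force: [-3.3, -3.3, 15.6]
opening: 0.617
```

jog_arm:
  series:
    - [0, 0, 0, -0.5, 0, 0, 0.62]
    - [0, 0, 0, 0, 0, 0, 0.5]
    - [0, 0, 0, 0, 0, 0, 0.5]
    - [0, 0, 0, 0, 0, 0, 0.5]
    - [0, 0, 0, 0, 0, 0, 0.5]
  force: 20

```text
clock: 6.2
eef_pos: [468.5, 375.9, -30.9]
tcp_rot: [-0.41, 1.57, 0.705]
contact_force: [-2.6, -1.8, 12.1]
opening: 0.525
```

```bash
python3 go.py
```

```text
t 6.2 p [468.47 375.9  -30.91] q6 -0.441 F [-2.55 -1.8  12.14] T [-0.295  0.412 -0.013] op 0.525 yawz 1.115 tilt [ 6.e-04  5.e-04 -1.e+00]
```

```bash
python3 - <<'E'
from h import *
p,d=r.grab_frame('scene'); u,v=401,165; c=p[v-30:v+25,u-30:u+30]
cv2.imwrite('pics/scene_8.png',cv2.resize(c,None,fx=10,fy=10,interpolation=cv2.INTER_CUBIC)[:,:,::-1])
E
python3 go.py
```

```text
t 6.25 p [468.48 375.9  -30.91] q6 -0.441 F [-2.81 -1.92 13.15] T [-0.318  0.412 -0.004] op 0.524 yawz 1.115 tilt [ 7.e-04  5.e-04 -1.e+00]
```

View pics/scene_8.png

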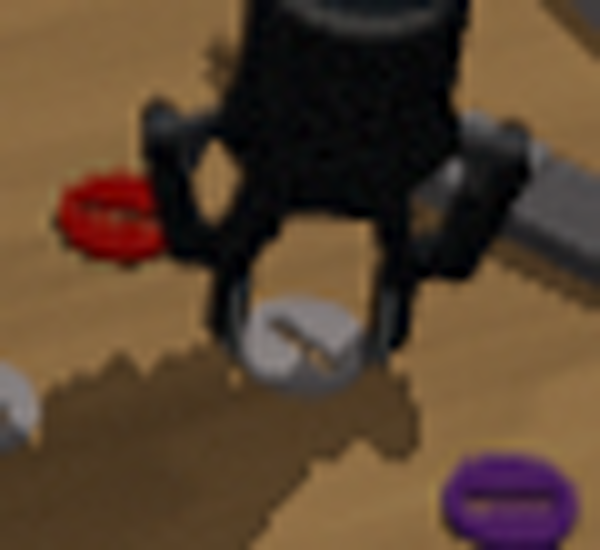

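jog_arm:
  series:
    - [0, 0, 0, -0.2, 0, 0, 0.62]
    - [0, 0, 0, -0.1, 0, 0, 0.62]
    - [0, 0, 0, 0, 0, 0, 0.62]
    - [0, 0, 0, 0, 0, 0, 0.45]
    - [0, 0, 0, 0, 0, 0, 0.45]
    - [0, 0, 0, 0, 0, 0, 0.45]
    - [0, 0, 0, 0, 0, 0, 0.45]
  force: 20

```text
clock: 6.95
eef_pos: [468.6, 376.0, -28.3]
tcp_rot: [-0.442, 1.57, 0.673]
contact_force: [-0.2, -0.2, 6.3]
opening: 0.452
```

```bash
python3 go.py;python3 go.py
```

```text
t 6.95 p [468.57 375.98 -28.35] q6 -0.441 F [-0.17 -0.23  6.3 ] T [-0.007  0.083  0.006] op 0.452 yawz 1.115 tilt [ 8.e-04  6.e-04 -1.e+00]
t 6.95 p [468.57 375.98 -28.35] q6 -0.441 F [-0.17 -0.23  6.3 ] T [-0.007  0.083  0.006] op 0.452 yawz 1.115 tilt [ 8.e-04  6.e-04 -1.e+00]
```

jog_arm:
  series:
    - [0, 0, 0, -0.3, 0, 0, 0.7]
    - [0, 0, 0, -0.2, 0, 0, 0.7]
    - [0, 0, 0, 0, 0, 0, 0.7]

```text
clock: 7.25
eef_pos: [468.2, 375.6, -23.6]
tcp_rot: [-0.435, 1.571, 0.68]
contact_force: [-0.1, -0.7, 0.9]
opening: 0.701
```

```bash
python3 go.py; python3 - <<'E'
from h import *
p,d=r.grab_frame('scene'); u,v=401,165; c=p[v-30:v+25,u-30:u+30]
cv2.imwrite('pics/scene_9.png',cv2.resize(c,None,fx=10,fy=10,interpolation=cv2.INTER_CUBIC)[:,:,::-1])
E
```

```text
t 7.25 p [468.18 375.63 -23.62] q6 -0.441 F [-0.09 -0.67  0.86] T [ 0.035 -0.052  0.041] op 0.701 yawz 1.115 tilt [ 2.e-04  1.e-04 -1.e+00]
```

View pics/scene_9.png

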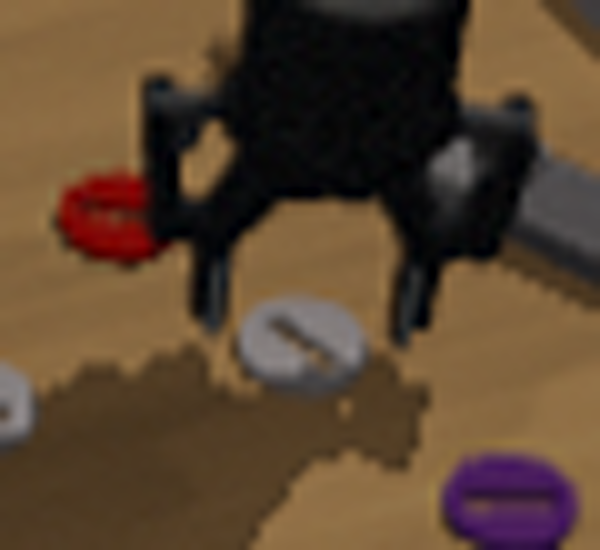

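jog_arm:
  series:
    - [0, 0, 0, 0.4, 0, 0, 0.7]
    - [0, 0, 0, 0.4, 0, 0, 0.7]
    - [0, 0, 0, 0.15, 0, 0, 0.7]
    - [0, 0, 0, 0, 0, 0, 0.45]
    - [0, 0, 0, 0, 0, 0, 0.45]
    - [0, 0, 0, 0, 0, 0, 0.45]
    - [0, 0, 0, 0, 0, 0, 0.45]
  force: 20

```text
clock: 8.0
eef_pos: [468.2, 375.6, -33.3]
tcp_rot: [-0.441, 1.571, 0.674]
contact_force: [0.8, -0.5, -0.6]
opening: 0.53
```

```bash
python3 go.py
```

```text
t 8.0 p [468.19 375.63 -33.27] q6 -0.441 F [ 0.77 -0.5  -0.62] T [-0.046 -0.012  0.025] op 0.53 yawz 1.115 tilt [ 1.e-04  1.e-04 -1.e+00]
```

jog_arm:
  series:
    - [0, 0, 0, 0, 0, 0, 0.64]
    - [0, 0, 0, -0.05, 0, 0, 0.64]
    - [8.2, 0, 0, -0.05, 0, 0, 0.64]
    - [8.2, 0, 0, 0, 0, 0, 0.64]
    - [8.2, 0, 0, 0, 0, 0, 0.64]
    - [8.2, 0, 0, 0, 0, 0, 0.64]
    - [8.2, 0, 0, 0, 0, 0, 0.64]
    - [8.2, 0, 0, 0, 0, 0, 0.64]
    - [8.2, 0, 0, 0, 0, 0, 0.64]
    - [8.2, 0, 0, 0, 0, 0, 0.64]
    - [8.2, 0, 0, 0, 0, 0, 0.64]
    - [8.2, 0, 0, 0, 0, 0, 0.64]
    - [8, 0, 0, 0, 0, 0, 0.64]
    - [0, 0, 0, 0, 0, 0, 0.45]
    - [0, 0, 0, 0, 0, 0, 0.45]
    - [0, 0, 0, 0, 0, 0, 0.45]
    - [0, 0, 0, 0, 0, 0, 0.45]
  force: 20

```text
clock: 9.7
eef_pos: [468.3, 375.7, -32.0]
tcp_rot: [1.065, 1.57, 0.612]
contact_force: [-0.9, -0.2, 6.3]
opening: 0.525
```

```bash
python3 go.py
```

```text
t 9.7 p [468.31 375.72 -31.97] q6 1.127 F [-0.94 -0.19  6.25] T [-0.066  0.197  0.041] op 0.525 yawz -0.454 tilt [ 4.e-04  3.e-04 -1.e+00]
```

jog_arm:
  series:
    - [0, 0, 0, 0, 0, 0, 0.7]
    - [0, 0, 0, -1, 0, 0, 0.7]
    - [0, 0, 0, -3, 0, 0, 0.7]
    - [0, 0, 0, -2, 2.7, -3, 0.7]
    - [0, 0, 0, -2, 2.7, -3, 0.7]
    - [0, 0, 0, -2, 2.7, -3, 0.7]
    - [0, 0, 0, -2, 2.8, -3, 0.7]
    - [0, 0, 0, 0, 0, 0, 0.7]

```text
clock: 10.5
eef_pos: [407.9, 532.5, 91.7]
tcp_rot: [1.513, 1.563, 1.061]
contact_force: [0.6, 1.1, 0.7]
opening: 0.699
```

```bash
python3 go.py 468.2 375.7 0; python3 - <<'E'
from meas import *
P={}
for n in('top','scene'):
    P[n]=r.grab_frame(n)[0]; cv2.imwrite(f'pics/{n}_10.png',P[n][:,:,::-1]); np.save(f'pics/{n}10_p.npy',P[n])
for n in('top','scene'):
    print('slot',n,subpix_circle(P[n],n,(468.2,375.7),5,18.5,28.5,-1))
    try: print('bore',n,subpix_circle(P[n],n,(562,24.5),131.5,14,24,1))
    except Exception as e: print(e)
p=P['top'][200:280,170:270]; cv2.imwrite('pics/c10.png',cv2.resize(p,None,fx=6,fy=6,interpolation=cv2.INTER_CUBIC)[:,:,::-1])
E
```

```text
t 10.5 p [407.87 532.52  91.7 ] q6 1.365 F [0.63 1.07 0.73] T [ 0.042 -0.071 -0.006] op 0.699 yawz -0.452 tilt [ 0.0038  0.0067 -1.    ]
shift cm tool xyz [  9.087 -11.545  12.269]
slot top (array([468.01, 376.44]), 23.33, 0.68)
bore top (array([561.83,  24.94]), 19.48, 0.42)
slot scene (array([467.53, 374.29]), 25.32, 1.65)
bore scene (array([563.61,  23.4 ]), 18.22, 0.53)
```

View pics/c10.png

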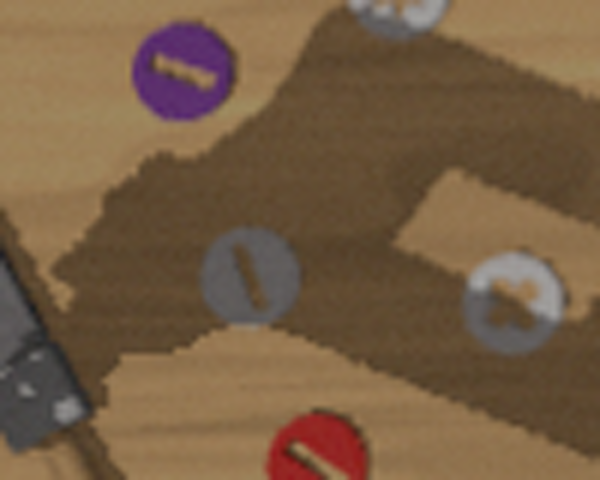

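jog_arm:
  series:
    - [0, 0, 0, 0, -2.9, 3.07, 0.7]
    - [0, 0, 0, 0.5, -2.9, 3.07, 0.7]
    - [0, 0, 0, 1.5, -2.9, 3.07, 0.7]
    - [0, 0, 0, 2, -2.85, 3.07, 0.7]
    - [0, 0, 0, 3.3, 0, 0, 0.7]
    - [0, 0, 0, 2, 0, 0, 0.7]
    - [0, 0, 0, 0, 0, 0, 0.7]
    - [0, 0, 0, 0, 0, 0, 0.7]

```text
clock: 11.4
eef_pos: [467.5, 367.2, -5.6]
tcp_rot: [-1.947, 1.569, -2.403]
contact_force: [0.3, 0.4, 0.1]
opening: 0.7
```

```bash
python3 go.py 468.3 375.7 -32.5
```

```text
t 11.4 p [467.5  367.22  -5.58] q6 1.12 F [0.33 0.45 0.09] T [-0.015  0.006 -0.018] op 0.7 yawz -0.456 tilt [-0.0014 -0.0013 -1.    ]
shift cm tool xyz [ 2.691  0.801 -0.3  ]
```

jog_arm:
  series:
    - [0, 0, 0, 0.5, 0.4, -0.15, 0.7]
    - [0, 0, 0, 0.5, 0.4, -0.15, 0.7]
    - [0, 0, 0, 0, 0, 0, 0.7]
    - [0, 0, 0, 0, 0, 0, 0.7]

```text
clock: 11.8
eef_pos: [468.5, 377.5, -15.1]
tcp_rot: [1.044, 1.571, 0.589]
contact_force: [0.7, 0.7, -0.3]
opening: 0.698
```

```bash
python3 go.py 468.3 375.7 -32.5
```

```text
t 11.8 p [468.54 377.48 -15.1 ] q6 1.131 F [ 0.65  0.67 -0.29] T [ 0.004  0.02  -0.016] op 0.698 yawz -0.455 tilt [ 2.e-04  2.e-04 -1.e+00]
shift cm tool xyz [ 1.74  -0.171  0.057]
```

jog_arm:
  series:
    - [0, 0, 0, 0.5, -0.15, 0.03, 0.7]
    - [0, 0, 0, 0.6, 0, 0, 0.7]
    - [0, 0, 0, 0.6, 0, 0, 0.66]
    - [0, 0, 0, 0, 0, 0, 0.66]
    - [0, 0, 0, 0, 0, 0, 0.45]
    - [0, 0, 0, 0, 0, 0, 0.45]
    - [0, 0, 0, 0, 0, 0, 0.45]
  force: 30

```text
clock: 12.5
eef_pos: [468.3, 375.7, -32.2]
tcp_rot: [1.153, 1.57, 0.697]
contact_force: [0.0, -0.5, 0.5]
opening: 0.523
```

```bash
python3 go.py 468.3 375.7 -32.5
```

```text
t 12.5 p [468.34 375.66 -32.15] q6 1.129 F [ 0.01 -0.46  0.47] T [0.013 0.006 0.021] op 0.523 yawz -0.456 tilt [ 3.e-04  2.e-04 -1.e+00]
shift cm tool xyz [ 0.035  0.002 -0.006]
```

jog_arm:
  series:
    - [0, 0, 0, -1, 0, 0, 0.45]
    - [0, 0, 0, -3, 0, 0, 0.45]
    - [0, 0, 0, -4, 0, 0, 0.45]
    - [0, 0, 0, -4, 0, 0, 0.45]
    - [0, 0, 0, -3, -1, 1, 0.45]
    - [0, 0, 0, -1.5, -3, 2.6, 0.45]
    - [0, 0, 0, 0, -3, 2.6, 0.45]
    - [0, 0, 0, 0, -3, 2.6, 0.45]
    - [0, 0, 0, 0, -3, 2.6, 0.45]
    - [0, 0, 0, 0, -3, 2.6, 0.45]
    - [0, 0, 0, 0, -3, 2.6, 0.45]
    - [0, 0, 0, 0, -3, 2.6, 0.45]
    - [0, 0, 0, 0, -3, 2.6, 0.45]
    - [0, 0, 0, 0, -2, 1.7, 0.45]
    - [0, 0, 0, 0, 0, 0, 0.45]
    - [0, 0, 0, 0, 0, 0, 0.45]
    - [0, 0, 0, 0, 0, 0, 0.45]

```text
clock: 14.2
eef_pos: [560.1, 30.4, 133.0]
tcp_rot: [1.545, 1.57, 1.09]
contact_force: [-0.6, -0.7, -0.6]
opening: 0.521
```

```bash
python3 go.py 562.3 24.3 113; python3 - <<'E'
from h import *
for n,(u,v) in (('scene',(318,170)),('top',(336,208))):
    p,d=r.grab_frame(n); c=p[v-35:v+35,u-45:u+45]; np.save(f'pics/{n}11_p.npy',p)
    cv2.imwrite(f'pics/{n}_11.png',cv2.resize(c,None,fx=8,fy=8,interpolation=cv2.INTER_CUBIC)[:,:,::-1])
E
```

```text
t 14.2 p [560.14  30.43 133.03] q6 0.507 F [-0.62 -0.72 -0.62] T [ 0.032 -0.027 -0.038] op 0.521 yawz -0.455 tilt [ 1.e-04  3.e-04 -1.e+00]
shift cm tool xyz [ 2.003 -0.456  0.463]
```

View pics/scene_11.png

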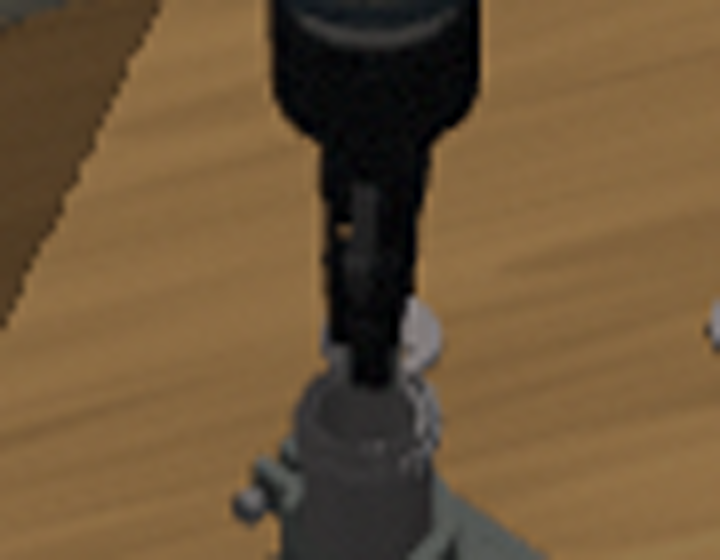

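View pics/top_11.png

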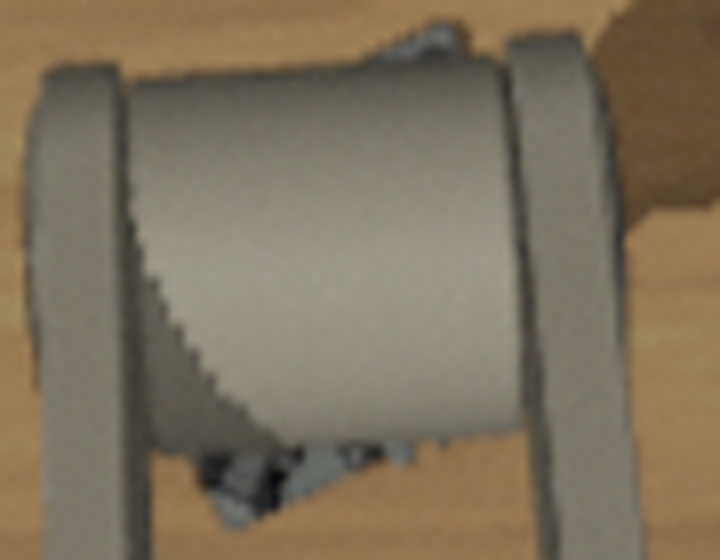

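jog_arm:
  series:
    - [-8.2, 0, 0, 0, 0, 0, 0.45]
    - [-8.2, 0, 0, 0, 0, 0, 0.45]
    - [-8.2, 0, 0, 0, 0, 0, 0.45]
    - [-8.2, 0, 0, 0, 0, 0, 0.45]
    - [-8.2, 0, 0, 0, 0, 0, 0.45]
    - [-8.2, 0, 0, 0, 0, 0, 0.45]
    - [-8.2, 0, 0, 0, 0, 0, 0.45]
    - [-8.2, 0, 0, 0, 0, 0, 0.45]
    - [-8.2, 0, 0, 0, 0, 0, 0.45]
    - [-8.2, 0, 0, 0.7, -0.23, -0.22, 0.45]
    - [-8, 0, 0, 0.8, -0.23, -0.22, 0.45]
    - [0, 0, 0, 0, 0, 0, 0.45]
    - [0, 0, 0, 0, 0, 0, 0.45]

```text
clock: 15.6
eef_pos: [561.1, 24.1, 117.8]
tcp_rot: [1.812, 1.57, 2.923]
contact_force: [0.5, -0.2, -0.1]
opening: 0.524
```

```bash
python3 go.py 562.3 24.3 106; python3 - <<'E'
from h import *
for n,(u,v) in (('scene',(318,170)),):
    p,d=r.grab_frame(n); c=p[v-35:v+35,u-45:u+45]; np.save(f'pics/{n}12_p.npy',p)
    cv2.imwrite(f'pics/{n}_12.png',cv2.resize(c,None,fx=8,fy=8,interpolation=cv2.INTER_CUBIC)[:,:,::-1])
E
```

```text
t 15.6 p [561.08  24.05 117.76] q6 -1.072 F [ 0.45 -0.16 -0.06] T [-0.012  0.004 -0.042] op 0.524 yawz 1.112 tilt [-4.e-04  1.e-04 -1.e+00]
shift cm tool xyz [ 1.176 -0.099  0.076]
```

View pics/scene_12.png

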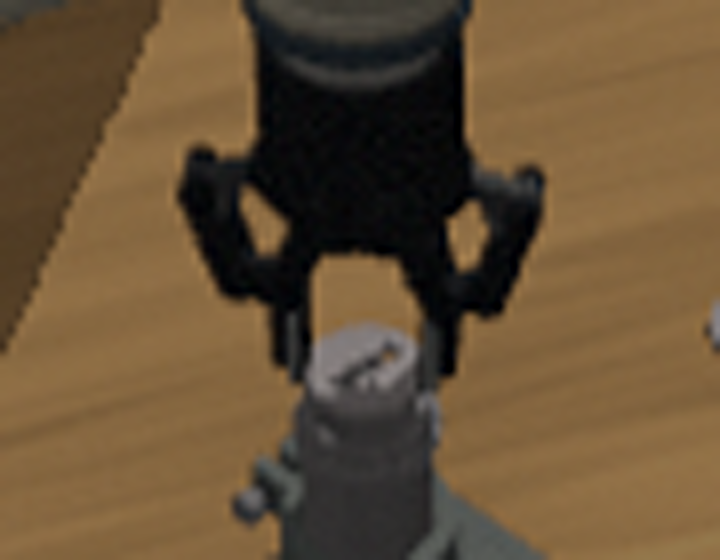

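```bash
python3 - <<'E'
from h import *
f=lambda X:((proj('scene',[X])[0]-[273,135])*8).round(1)
print('disk top',f([561.1,24.1,154.9]))
for z in (135,100,85): print(z,f([562.3,24.3,z]))
p=np.load('pics/scene12_p.npy'); g=p.mean(2)
for v in (183,184,190,192,194): print(v,g[v,300:340].round().astype(int).tolist())
E
```

```text
disk top [361.8 360.7]
135 [364.1 398.9]
100 [365.3 460.8]
85 [365.9 486.7]
183 [99, 98, 100, 99, 99, 98, 98, 99, 100, 94, 89, 67, 121, 132, 114, 80, 63, 78, 101, 73, 98, 100, 73, 73, 76, 36, 55, 56, 91, 99, 98, 98, 100, 99, 99, 98, 98, 95, 94, 92]
184 [101, 99, 99, 97, 100, 100, 101, 101, 102, 103, 99, 54, 84, 99, 102, 80, 74, 73, 74, 74, 73, 73, 75, 70, 62, 77, 94, 93, 101, 98, 98, 98, 97, 96, 95, 94, 94, 93, 95, 96]
190 [100, 100, 100, 99, 99, 98, 98, 90, 83, 83, 52, 53, 51, 64, 65, 52, 50, 49, 48, 49, 49, 49, 53, 52, 52, 48, 50, 67, 100, 101, 98, 98, 99, 98, 96, 96, 94, 95, 97, 99]
192 [99, 101, 100, 100, 94, 95, 93, 80, 39, 50, 50, 51, 52, 53, 54, 47, 49, 48, 48, 50, 53, 49, 47, 56, 55, 52, 53, 91, 96, 94, 95, 96, 99, 101, 101, 103, 105, 104, 105, 105]
194 [96, 98, 98, 101, 73, 46, 62, 86, 87, 79, 66, 49, 50, 49, 51, 52, 55, 53, 55, 53, 55, 50, 49, 51, 46, 45, 36, 78, 101, 105, 103, 104, 103, 102, 102, 103, 101, 99, 102, 99]
```

jog_arm:
  series:
    - [0, 0, 0, 0.4, -0.1, 0.08, 0.45]
    - [0, 0, 0, 0.5, 0, 0, 0.45]
    - [0, 0, 0, 0.4, 0, 0, 0.45]
    - [0, 0, 0, 0, 0, 0, 0.45]
    - [0, 0, 0, 0, 0, 0, 0.45]

```text
clock: 16.15
eef_pos: [562.4, 23.6, 104.5]
tcp_rot: [2.098, 1.57, -3.071]
contact_force: [0.6, 0.1, -0.7]
opening: 0.52
```

```bash
python3 go.py 562.3 24.3 102
```

```text
t 16.15 p [562.39  23.64 104.5 ] q6 -1.075 F [ 0.62  0.1  -0.66] T [-0.065  0.065 -0.03 ] op 0.52 yawz 1.115 tilt [-4.e-04 -0.e+00 -1.e+00]
shift cm tool xyz [0.25  0.037 0.055]
```

jog_arm:
  series:
    - [0, 0, 0, 0.1, 0.03, 0.05, 0.45]
    - [0, 0, 0, 0.1, 0, 0, 0.45]
    - [0, 0, 0, 0, 0, 0, 0.45]
    - [0, 0, 0, 0, 0, 0, 0.45]

```text
clock: 16.55
eef_pos: [562.5, 24.2, 102.7]
tcp_rot: [-2.355, 1.571, -1.24]
contact_force: [-0.1, -0.7, -0.2]
opening: 0.518
```

jog_arm:
  series:
    - [0, 0, 0, 0.1, 0, 0, 0.45]
    - [0, 0, 0, 0, 0, 0, 0.45]
    - [0, 0, 0, 0, 0, 0, 0.45]

```text
clock: 16.85
eef_pos: [562.4, 24.3, 101.7]
tcp_rot: [0.617, 1.571, 1.732]
contact_force: [-0.2, 1.7, -0.8]
opening: 0.526
```

```bash
python3 go.py 562.3 24.3 100
```

```text
t 16.85 p [562.44  24.25 101.69] q6 -1.075 F [-0.16  1.75 -0.81] T [ 0.053 -0.012 -0.046] op 0.526 yawz 1.115 tilt [-0.  0. -1.]
shift cm tool xyz [ 0.169  0.015 -0.002]
```

jog_arm:
  series:
    - [0, 0, 0, 0.05, 0, 0, 0.45]
    - [0, 0, 0, 0, 0, 0, 0.45]
    - [0, 0, 0, 0, 0, 0, 0.45]

```text
clock: 17.15
eef_pos: [562.4, 24.2, 101.2]
tcp_rot: [1.693, 1.571, 2.808]
contact_force: [0.1, 0.2, 0.5]
opening: 0.517
```

jog_arm:
  series:
    - [0, 0, 0, 0.05, 0, 0, 0.45]
    - [0, 0, 0, 0, 0, 0, 0.45]
    - [0, 0, 0, 0, 0, 0, 0.45]

```text
clock: 17.45
eef_pos: [562.5, 24.3, 100.9]
tcp_rot: [-1.052, 1.571, 0.063]
contact_force: [-1.6, 0.2, 4.0]
opening: 0.522
```

```bash
python3 go.py 562.3 24.3 100
```

```text
t 17.45 p [562.55  24.27 100.9 ] q6 -1.075 F [-1.56  0.21  3.97] T [-0.023  0.157  0.016] op 0.522 yawz 1.115 tilt [ 2.e-04  0.e+00 -1.e+00]
shift cm tool xyz [ 0.09   0.024 -0.008]
```

```bash
python3 - <<'E'
from h import *
for n,(u,v) in (('scene',(318,180)),):
    p,d=r.grab_frame(n); c=p[v-25:v+25,u-30:u+30]; np.save(f'pics/{n}13_p.npy',p)
    cv2.imwrite(f'pics/{n}_13.png',cv2.resize(c,None,fx=12,fy=12,interpolation=cv2.INTER_CUBIC)[:,:,::-1])
E
```

```text
(no output)
```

View pics/scene_13.png

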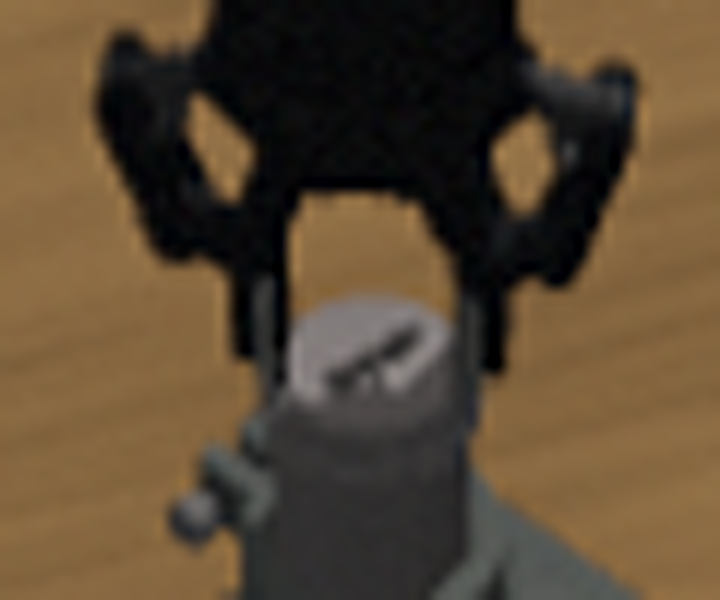

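jog_arm:
  series:
    - [0, 0, 0, -0.03, 0.15, 0, 0.45]
    - [0, 0, 0, 0, 0, 0, 0.45]
    - [0, 0, 0, 0, 0, 0, 0.45]

```text
clock: 17.8
eef_pos: [561.6, 24.8, 101.0]
tcp_rot: [-1.337, 1.57, -0.222]
contact_force: [3.2, -1.6, -0.3]
opening: 0.518
```

```bash
python3 go.py 562.3 24.3 100
```

```text
t 17.8 p [561.59  24.76 101.03] q6 -1.073 F [ 3.23 -1.64 -0.26] T [-0.333 -0.432 -0.027] op 0.518 yawz 1.115 tilt [ 9.e-04 -2.e-04 -1.e+00]
shift cm tool xyz [ 0.103 -0.084 -0.01 ]
```

jog_arm:
  series:
    - [0, 0, 0, 0, -0.3, 0, 0.45]
    - [0, 0, 0, 0, 0, 0, 0.45]
    - [0, 0, 0, 0, 0, 0, 0.45]

```text
clock: 18.1
eef_pos: [563.3, 23.7, 100.9]
tcp_rot: [1.788, 1.57, 2.902]
contact_force: [-2.6, 1.1, 4.6]
opening: 0.521
```

```bash
python3 go.py 562.3 24.3 100
```

```text
t 18.1 p [563.26  23.75 100.89] q6 -1.076 F [-2.62  1.11  4.64] T [0.285 0.531 0.049] op 0.521 yawz 1.115 tilt [-1.2e-03  3.0e-04 -1.0e+00]
shift cm tool xyz [0.089 0.111 0.007]
```

jog_arm:
  series:
    - [0, 0, 0, 0, 0.15, 0, 0.45]
    - [0, 0, 0, 0, 0, 0, 0.45]
    - [0, 0, 0, 0, 0, 0, 0.6]
    - [0, 0, 0, 0, 0, 0, 0.7]
    - [0, 0, 0, -0.5, 0, 0, 0.7]
    - [0, 0, 0, -1.5, 0, 0, 0.7]
    - [0, 0, 0, -3, 0, 0, 0.7]
    - [0, 0, 0, -2, 0, 0, 0.7]
    - [0, 0, 0, 0, 0, 0, 0.7]

```text
clock: 19.0
eef_pos: [564.5, 24.3, 174.2]
tcp_rot: [-1.08, 1.565, 0.035]
contact_force: [0.3, 0.6, -0.1]
opening: 0.699
```

```bash
python3 go.py 562.3 24.3 100; python3 - <<'E'
from h import *
for n,(u,v) in (('scene',(318,180)),):
    p,d=r.grab_frame(n); c=p[v-25:v+25,u-30:u+30]; np.save(f'pics/{n}14_p.npy',p)
    cv2.imwrite(f'pics/{n}_14.png',cv2.resize(c,None,fx=12,fy=12,interpolation=cv2.INTER_CUBIC)[:,:,::-1])
    f=lambda X:((proj('scene',[X])[0]-[u-30,v-25])*12).round(1)
    print([f([562.4,24.3,z]) for z in (136.5,140)])
E
```

```text
t 19.0 p [564.52  24.31 174.21] q6 -1.075 F [ 0.26  0.56 -0.08] T [ 0.041 -0.014 -0.004] op 0.699 yawz 1.115 tilt [ 5.3e-03  2.0e-04 -1.0e+00]
shift cm tool xyz [ 7.42   0.234 -0.118]
[array([366.2, 354.5]), array([366., 345.])]
```

View pics/scene_14.png

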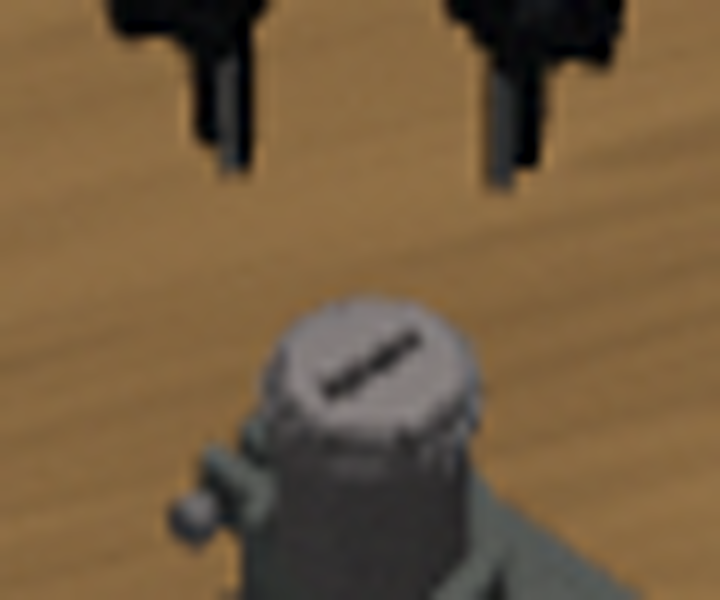

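jog_arm:
  series:
    - [0, 0, 0, 0, -0.8, -4, 1]
    - [0, 0, 0, 0, -0.8, -4, 1]
    - [0, 0, 0, 0, -0.8, -4, 1]
    - [0, 0, 0, 0, -0.8, -4, 1]
    - [0, 0, 0, 0, -0.8, -4, 1]
    - [0, 0, 0, 0, -0.8, -4, 1]
    - [0, 0, 0, 0, -0.8, -4, 1]
    - [0, 0, 0, 1, -0.8, -4, 1]
    - [8.1, 0, 0, 3, 0, 0, 1]
    - [8.1, 0, 0, 4, 0, 0, 1]
    - [8.1, 0, 0, 4, 0, 0, 1]
    - [8.1, 0, 0, 2, 0, 0, 1]
    - [0, 0, 0, 0, 0, 0, 1]
    - [0, 0, 0, 0, 0, 0, 1]

```text
clock: 20.45
eef_pos: [478.6, -291.0, 30.6]
tcp_rot: [2.052, 1.569, 2.605]
contact_force: [1.0, 0.0, 0.4]
opening: 1.0
```

```bash
python3 go.py 479.2 -290.8 -32.5; python3 - <<'E'
from meas import *
p,d=r.grab_frame('scene'); u,v=220,205; c=p[v-30:v+30,u-35:u+35]
cv2.imwrite('pics/scene_15.png',cv2.resize(c,None,fx=10,fy=10,interpolation=cv2.INTER_CUBIC)[:,:,::-1])
p,d=r.grab_frame('top'); u,v=336,208; c=p[v-20:v+20,u-25:u+25]
cv2.imwrite('pics/top_15.png',cv2.resize(c,None,fx=12,fy=12,interpolation=cv2.INTER_CUBIC)[:,:,::-1])
c=p[200:280,400:500]; cv2.imwrite('pics/top_15b.png',cv2.resize(c,None,fx=7,fy=7,interpolation=cv2.INTER_CUBIC)[:,:,::-1])
for R in (23.5,):
  print(subpix_circle(p,'top',(562.2,24.6),136.5,19,27,-1), subpix_circle(p,'top',(562.2,24.6),132,26,32,-1))
E
```

```text
t 20.45 p [ 478.63 -290.99   30.57] q6 -1.103 F [0.99 0.01 0.4 ] T [-0.015  0.019  0.024] op 1.0 yawz 0.554 tilt [-1.3e-03  8.0e-04 -1.0e+00]
shift cm tool xyz [ 6.307 -0.023  0.063]
(array([562. ,  25.3]), 23.95, 0.79) (array([559.41,  22.69]), 27.54, 0.58)
```

View pics/scene_15.png

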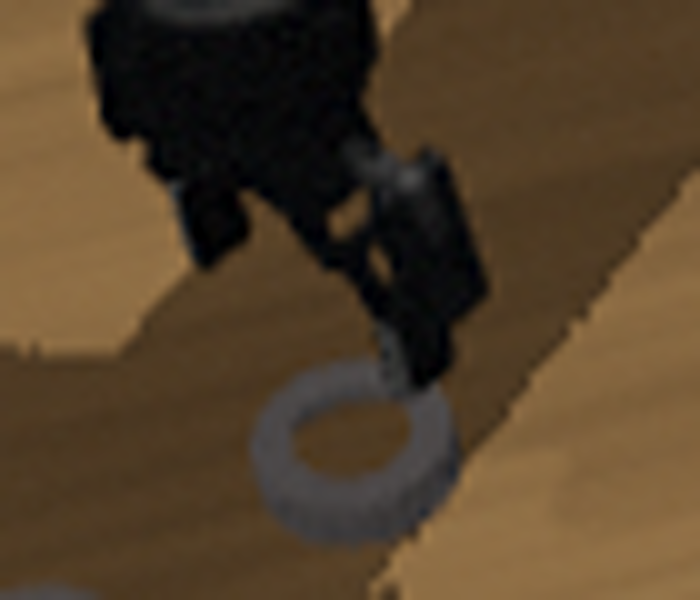

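View pics/top_15.png

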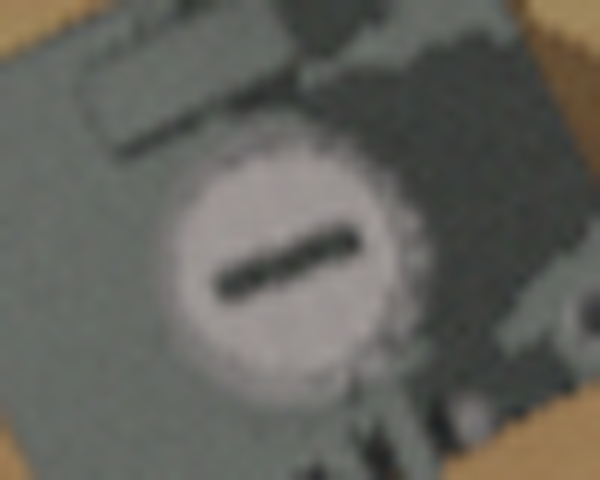

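View pics/top_15b.png

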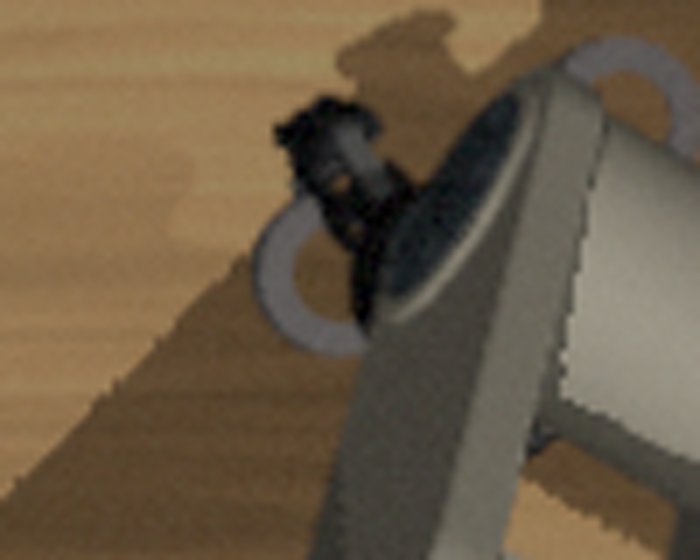

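jog_arm:
  series:
    - [0, 0, 0, 2, 0, 0.06, 1]
    - [0, 0, 0, 2, 0, 0, 1]
    - [0, 0, 0, 0.8, 0, 0, 1]
    - [0, 0, 0, 0.5, 0, 0, 1]
    - [0, 0, 0, 0.5, 0, 0, 1]
    - [0, 0, 0, 0.4, 0, 0, 1]
    - [0, 0, 0, 0, 0, 0, 1]

```text
clock: 21.25
eef_pos: [479.6, -291.0, -31.0]
tcp_rot: [-1.871, 1.571, -1.321]
contact_force: [-0.5, 0.0, -0.1]
opening: 0.999
```

```bash
python3 go.py 479.2 -290.8 -32.5; python3 - <<'E'
from meas import *
p,d=r.grab_frame('scene'); u,v=220,205; c=p[v-25:v+30,u-35:u+35]
cv2.imwrite('pics/scene_16.png',cv2.resize(c,None,fx=10,fy=10,interpolation=cv2.INTER_CUBIC)[:,:,::-1])
E
```

```text
t 21.25 p [ 479.62 -290.98  -31.  ] q6 -1.098 F [-0.54  0.01 -0.11] T [ 0.011 -0.003  0.024] op 0.999 yawz 0.55 tilt [ 0. -0. -1.]
shift cm tool xyz [ 0.15   0.037 -0.026]
```

View pics/scene_16.png

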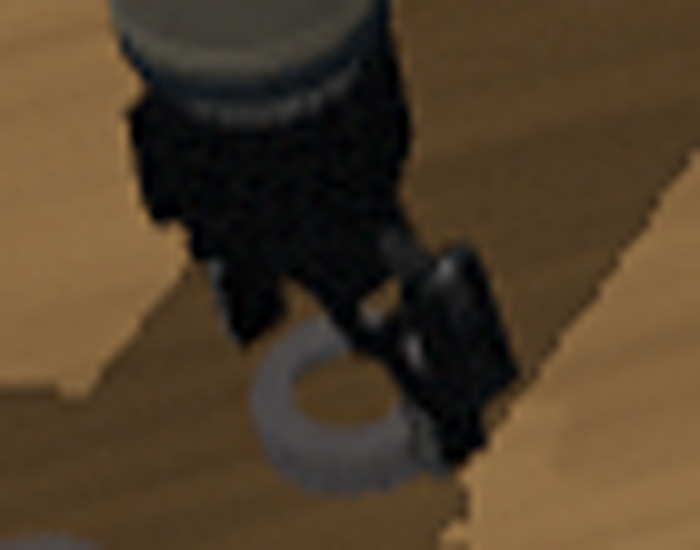

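Around the nut. I'll close to centre it, open, turn 90°, then grip again.

jog_arm:
  series:
    - [0, 0, 0, 0, 0, 0, 0.6]
    - [0, 0, 0, 0, 0, 0, 0.6]
    - [0, 0, 0, 0, 0, 0, 0.6]
    - [0, 0, 0, 0, 0, 0, 0.6]
  force: 20

```text
clock: 21.7
eef_pos: [479.9, -291.1, -30.4]
tcp_rot: [-1.022, 1.57, -0.472]
contact_force: [-0.9, 0.7, 6.3]
opening: 0.763
```

```bash
python3 go.py 479.2 -290.8 -32.5
```

```text
t 21.7 p [ 479.86 -291.09  -30.42] q6 -1.097 F [-0.88  0.68  6.27] T [ 0.167  0.116 -0.002] op 0.763 yawz 0.549 tilt [ 6.e-04 -3.e-04 -1.e+00]
shift cm tool xyz [ 0.208  0.059 -0.042]
```

jog_arm:
  series:
    - [0, 0, 0, 0, 0, 0, 0.9]
    - [-4, 0, 0, 0, 0, 0, 0.9]
    - [-8.2, 0, 0, 0, 0, 0, 0.9]
    - [-8.2, 0, 0, 0, 0, 0, 0.9]
    - [-8.2, 0, 0, 0, 0, 0, 0.9]
    - [-8.2, 0, 0, 0, 0, 0, 0.9]
    - [-8.2, 0, 0, 0, 0, 0, 0.9]
    - [-8.2, 0, 0, 0, 0, 0, 0.9]
    - [-8.2, 0, 0, 0, 0, 0, 0.9]
    - [-8.2, 0, 0, 0, 0, 0, 0.9]
    - [-8.2, 0, 0, 0, 0, 0, 0.9]
    - [-8.2, 0, 0, 0, 0, 0, 0.9]
    - [-4, 0, 0, 0, 0, 0, 0.9]
    - [0, 0, 0, 0, 0, 0, 0.9]
    - [0, 0, 0, 0, 0, 0, 0.6]
    - [0, 0, 0, 0, 0, 0, 0.6]
    - [0, 0, 0, 0, 0, 0, 0.6]
    - [0, 0, 0, 0, 0, 0, 0.6]
  force: 20

```text
clock: 23.5
eef_pos: [479.6, -291.0, -30.8]
tcp_rot: [-2.286, 1.571, -0.167]
contact_force: [-1.5, 0.7, 5.8]
opening: 0.763
```

```bash
python3 go.py 479.2 -290.8 -32.5
```

```text
t 23.5 p [ 479.59 -290.95  -30.84] q6 -2.667 F [-1.47  0.65  5.76] T [ 0.064  0.215 -0.135] op 0.763 yawz 2.119 tilt [ 0. -0. -1.]
shift cm tool xyz [0.166 0.025 0.033]
```

jog_arm:
  series:
    - [0, 0, 0, 0, 0, 0, 0.6]
    - [0, 0, 0, -1, 0, 0, 0.6]
    - [0, 0, 0, -3, 0, 0, 0.6]
    - [0, 0, 0, -4, 0, 0, 0.6]
    - [0, 0, 0, -4, 0, 0, 0.6]
    - [0, 0, 0, -3, -2.6, 2.5, 0.6]
    - [0, 0, 0, -1.3, -2.6, 2.5, 0.6]
    - [0, 0, 0, 0, -2.6, 2.5, 0.6]
    - [0, 0, 0, 0, -2.6, 2.5, 0.6]
    - [0, 0, 0, 0, -2.6, 2.5, 0.6]
    - [0, 0, 0, 0, -2.6, 2.5, 0.6]
    - [0, 0, 0, 0, -2.6, 2.5, 0.6]
    - [0, 0, 0, 0, -2.6, 2.5, 0.6]
    - [0, 0, 0, 0, -2.6, 2.5, 0.6]
    - [0, 0, 0, 0, 0, 0, 0.6]
    - [0, 0, 0, 0, 0, 0, 0.6]
    - [0, 0, 0, 0, 0, 0, 0.6]
  force: 60

```text
clock: 25.2
eef_pos: [561.2, 22.4, 132.0]
tcp_rot: [1.726, 1.57, -2.437]
contact_force: [-0.3, 0.3, -1.4]
opening: 0.746
```

```bash
python3 go.py 562.4 24.3 108; python3 - <<'E'
from meas import *
p,d=r.grab_frame('scene'); u,v=318,175; c=p[v-30:v+30,u-35:u+35]
cv2.imwrite('pics/scene_17.png',cv2.resize(c,None,fx=10,fy=10,interpolation=cv2.INTER_CUBIC)[:,:,::-1])
E
```

```text
t 25.2 p [561.18  22.4  131.96] q6 -2.082 F [-0.3   0.26 -1.4 ] T [0.007 0.009 0.01 ] op 0.746 yawz 2.12 tilt [-5.e-04 -4.e-04 -1.e+00]
shift cm tool xyz [ 2.396 -0.205  0.099]
```

View pics/scene_17.png

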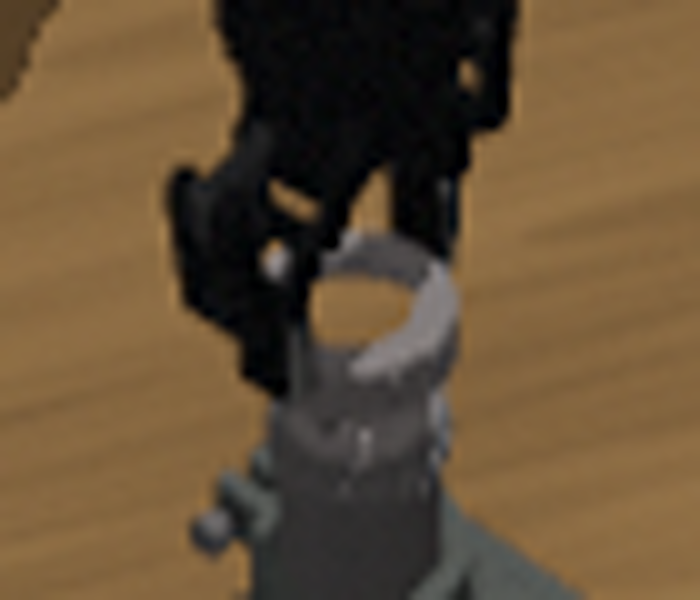

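jog_arm:
  series:
    - [0, 0, 0, 0.8, -0.2, 0.1, 0.6]
    - [0, 0, 0, 1, 0, 0, 0.6]
    - [0, 0, 0, 0.6, 0, 0, 0.6]
    - [0, 0, 0, 0, 0, 0, 0.6]
    - [0, 0, 0, 0, 0, 0, 0.6]

```text
clock: 25.75
eef_pos: [562.6, 24.9, 107.6]
tcp_rot: [1.091, 1.57, -3.072]
contact_force: [-0.4, -0.2, -1.3]
opening: 0.748
```

```bash
python3 go.py 562.4 24.3 103
```

```text
t 25.75 p [562.58  24.91 107.61] q6 -2.079 F [-0.4  -0.19 -1.3 ] T [ 0.015 -0.002 -0.035] op 0.748 yawz 2.12 tilt [-8.e-04 -1.e-04 -1.e+00]
shift cm tool xyz [ 0.461  0.047 -0.042]
```

jog_arm:
  series:
    - [0, 0, 0, 0.2, 0.04, -0.04, 0.6]
    - [0, 0, 0, 0.2, 0, 0, 0.6]
    - [0, 0, 0, 0, 0, 0, 0.6]
    - [0, 0, 0, 0, 0, 0, 0.6]

```text
clock: 26.15
eef_pos: [562.7, 24.5, 104.0]
tcp_rot: [-1.999, 1.571, 0.121]
contact_force: [0.0, -0.8, -0.8]
opening: 0.752
```

jog_arm:
  series:
    - [0, 0, 0, 0.2, 0, 0, 0.6]
    - [0, 0, 0, 0, 0, 0, 0.6]
    - [0, 0, 0, 0, 0, 0, 0.6]

```text
clock: 26.45
eef_pos: [562.6, 24.5, 101.9]
tcp_rot: [1.172, 1.571, -2.991]
contact_force: [-0.4, 0.2, -0.6]
opening: 0.749
```

```bash
python3 go.py 562.4 24.3 103
```

```text
t 26.45 p [562.64  24.49 101.93] q6 -2.079 F [-0.43  0.2  -0.65] T [-0.023 -0.01   0.028] op 0.749 yawz 2.12 tilt [-1.e-04 -0.e+00 -1.e+00]
shift cm tool xyz [-0.107  0.03  -0.003]
```

jog_arm:
  series:
    - [0, 0, 0, 0.2, 0.02, 0, 0.6]
    - [0, 0, 0, 0.1, 0, 0, 0.6]
    - [0, 0, 0, 0, 0, 0, 0.6]

```text
clock: 26.75
eef_pos: [562.3, 24.4, 98.7]
tcp_rot: [1.061, 1.57, -3.102]
contact_force: [-1.0, -0.2, -1.3]
opening: 0.751
```

jog_arm:
  series:
    - [0, 0, 0, 0.15, 0, 0, 0.6]
    - [0, 0, 0, 0, 0, 0, 0.6]
    - [0, 0, 0, 0, 0, 0, 0.6]

```text
clock: 27.05
eef_pos: [562.4, 24.4, 97.4]
tcp_rot: [1.136, 1.571, -3.027]
contact_force: [-1.3, 0.2, -1.2]
opening: 0.751
```

jog_arm:
  series:
    - [0, 0, 0, 0.15, 0, 0, 0.6]
    - [0, 0, 0, 0, 0, 0, 0.6]
    - [0, 0, 0, 0, 0, 0, 0.6]

```text
clock: 27.35
eef_pos: [562.4, 24.3, 95.9]
tcp_rot: [1.23, 1.571, -2.933]
contact_force: [-0.5, -0.0, -1.1]
opening: 0.748
```

```bash
python3 go.py 562.4 24.3 103
```

```text
t 27.35 p [562.36  24.34  95.88] q6 -2.08 F [-0.45 -0.05 -1.13] T [-0.072  0.147 -0.021] op 0.748 yawz 2.12 tilt [-3.e-04 -1.e-04 -1.e+00]
shift cm tool xyz [-0.712 -0.001 -0.006]
```

Lugs are past the rim (nut underside about 8.3 mm below it). Continue gently down to the thread.

jog_arm:
  series:
    - [0, 0, 0, 0.1, 0, 0, 0.6]
    - [0, 0, 0, 0, 0, 0, 0.6]
    - [0, 0, 0, 0, 0, 0, 0.6]

```text
clock: 27.65
eef_pos: [562.4, 24.3, 94.9]
tcp_rot: [1.429, 1.571, -2.734]
contact_force: [-1.1, -0.8, -0.4]
opening: 0.754
```

jog_arm:
  series:
    - [0, 0, 0, 0.1, 0, 0, 0.6]
    - [0, 0, 0, 0, 0, 0, 0.6]
    - [0, 0, 0, 0, 0, 0, 0.6]

```text
clock: 27.95
eef_pos: [562.5, 24.4, 94.5]
tcp_rot: [-2.722, 1.571, -0.601]
contact_force: [-3.8, -0.5, 5.5]
opening: 0.747
```

```bash
python3 go.py 562.4 24.3 103
```

```text
t 27.95 p [562.49  24.35  94.51] q6 -2.08 F [-3.8  -0.52  5.47] T [-0.202  0.523  0.003] op 0.747 yawz 2.12 tilt [ 1.e-04 -1.e-04 -1.e+00]
shift cm tool xyz [-0.849  0.01   0.   ]
```

jog_arm:
  series:
    - [6, 0, 0, 0.033, 0, 0, 0.6]
    - [6, 0, 0, 0.033, 0, 0, 0.6]
    - [6, 0, 0, 0.033, 0, 0, 0.6]
    - [6, 0, 0, 0.033, 0, 0, 0.6]
    - [0, 0, 0, 0, 0, 0, 0.6]

```text
clock: 28.45
eef_pos: [562.5, 24.1, 93.1]
tcp_rot: [-2.899, 1.57, -1.202]
contact_force: [-3.7, -1.2, 5.7]
opening: 0.749
```

```bash
python3 go.py 562.4 24.3 103
```

```text
t 28.45 p [562.54  24.15  93.14] q6 -1.657 F [-3.73 -1.22  5.68] T [-0.259  0.562 -0.152] op 0.749 yawz 1.698 tilt [ 1.e-04 -3.e-04 -1.e+00]
shift cm tool xyz [-0.986  0.012  0.016]
```

jog_arm:
  series:
    - [6, 0, 0, 0.033, 0, 0, 0.6]
    - [6, 0, 0, 0.033, 0, 0, 0.6]
    - [6, 0, 0, 0.033, 0, 0, 0.6]
    - [6, 0, 0, 0.033, 0, 0, 0.6]
    - [6, 0, 0, 0.033, 0, 0, 0.6]
    - [6, 0, 0, 0.033, 0, 0, 0.6]
    - [6, 0, 0, 0.033, 0, 0, 0.6]
    - [6, 0, 0, 0.033, 0, 0, 0.6]
    - [0, 0, 0, 0, 0, 0, 0.6]

```text
clock: 29.35
eef_pos: [562.6, 24.2, 90.5]
tcp_rot: [-1.933, 1.57, -1.073]
contact_force: [-3.2, -1.2, 5.6]
opening: 0.746
```

```bash
python3 go.py 562.4 24.3 103
```

```text
t 29.35 p [562.56  24.15  90.52] q6 -0.819 F [-3.21 -1.22  5.58] T [-0.265  0.575 -0.121] op 0.746 yawz 0.86 tilt [ 2.e-04 -3.e-04 -1.e+00]
shift cm tool xyz [-1.248  0.021  0.   ]
```

Tracking the pitch well. About 0.25 rad is left, so I'll use smaller steps.

jog_arm:
  series:
    - [5, 0, 0, 0.028, 0, 0, 0.6]
    - [5, 0, 0, 0.028, 0, 0, 0.6]
    - [0, 0, 0, 0, 0, 0, 0.6]
  force: 80

```text
clock: 29.65
eef_pos: [562.6, 24.1, 90.4]
tcp_rot: [-1.563, 1.57, -0.877]
contact_force: [-4.9, -1.7, 8.9]
opening: 0.741
```

```bash
python3 go.py
```

```text
t 29.65 p [562.63  24.09  90.36] q6 -0.645 F [-4.87 -1.7   8.91] T [-0.364  0.703 -0.184] op 0.741 yawz 0.686 tilt [ 4.e-04 -5.e-04 -1.e+00]
```

jog_arm:
  series:
    - [4, 0, 0, 0.02, 0, 0, 0.6]
    - [0, 0, 0, 0, 0, 0, 0.6]

```text
clock: 29.85
eef_pos: [562.7, 24.1, 90.3]
tcp_rot: [-1.377, 1.57, -0.76]
contact_force: [-5.3, -2.6, 11.1]
opening: 0.744
```

```bash
python3 go.py
```

```text
t 29.85 p [562.65  24.09  90.32] q6 -0.576 F [-5.3  -2.57 11.09] T [-0.405  0.862 -0.211] op 0.744 yawz 0.617 tilt [ 4.e-04 -4.e-04 -1.e+00]
```

jog_arm:
  series:
    - [4, 0, 0, 0, 0, 0, 0.6]
    - [0, 0, 0, 0, 0, 0, 0.6]

```text
clock: 30.05
eef_pos: [562.7, 24.1, 90.3]
tcp_rot: [-1.179, 1.57, -0.632]
contact_force: [-5.1, -1.9, 10.3]
opening: 0.742
```

```bash
python3 go.py; python3 - <<'E'
from meas import *
p,d=r.grab_frame('scene'); u,v=318,180; c=p[v-25:v+25,u-30:u+30]
cv2.imwrite('pics/scene_18.png',cv2.resize(c,None,fx=12,fy=12,interpolation=cv2.INTER_CUBIC)[:,:,::-1])
E
```

```text
t 30.05 p [562.7   24.09  90.32] q6 -0.507 F [-5.12 -1.88 10.26] T [-0.376  0.827 -0.205] op 0.742 yawz 0.547 tilt [ 6.e-04 -4.e-04 -1.e+00]
```

View pics/scene_18.png

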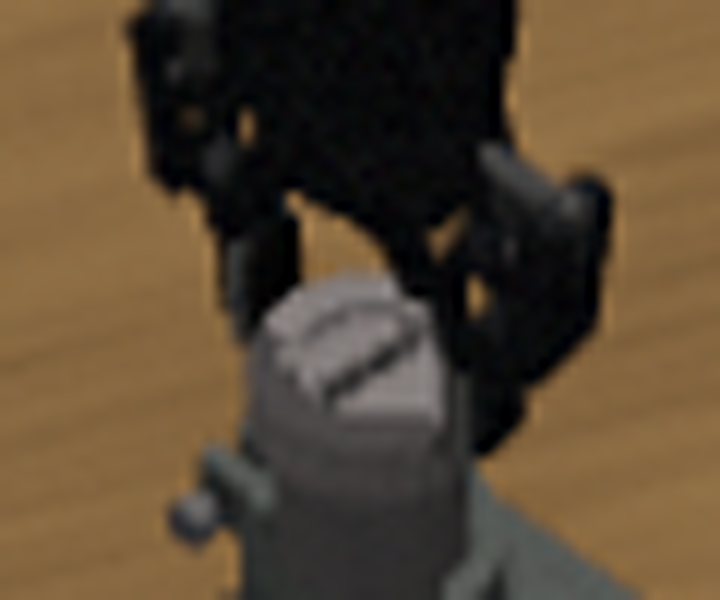

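```bash
python3 -c "
from rig import r
s=r.sense();print(s['joint_efforts'].round(3),s['contact_force'].round(2),s['wrist_torque'].round(3),s['opening'])"
```

```text
[  1.36  -51.127 -27.448   0.407  -1.686   0.094] [-4.23 -2.8  11.31] [-0.41   0.807 -0.187] 0.7410489923845358
```

jog_arm:
  series:
    - [4, 0, 0, 0, 0, 0, 0.6]
    - [4, 0, 0, 0, 0, 0, 0.6]
    - [0, 0, 0, 0, 0, 0, 0.6]

```text
clock: 30.4
eef_pos: [562.7, 24.1, 90.3]
tcp_rot: [-1.18, 1.57, -0.773]
contact_force: [-4.1, -2.9, 11.3]
opening: 0.742
```

```bash
python3 go.py; python3 -c "
from rig import r
s=r.sense();print(s['joint_efforts'].round(3))"
```

```text
t 30.4 p [562.69  24.06  90.31] q6 -0.367 F [-4.09 -2.89 11.31] T [-0.467  0.898 -0.232] op 0.742 yawz 0.408 tilt [ 5.e-04 -5.e-04 -1.e+00]
[  1.599 -51.15  -27.471   0.454  -1.693   0.593]
```

jog_arm:
  series:
    - [2, 0, 0, 0, 0, 0, 0.6]
    - [0, 0, 0, 0, 0, 0, 0.6]

```text
clock: 30.6
eef_pos: [562.7, 24.0, 90.3]
tcp_rot: [-1.254, 1.57, -0.879]
contact_force: [-4.8, -2.7, 11.5]
opening: 0.745
```

```bash
python3 go.py; python3 -c "
from rig import r
s=r.sense();print(s['joint_efforts'].round(3))"
```

```text
t 30.6 p [562.68  24.03  90.33] q6 -0.334 F [-4.83 -2.66 11.52] T [-0.419  0.83   0.079] op 0.745 yawz 0.374 tilt [ 5.e-04 -6.e-04 -1.e+00]
[  1.262 -51.148 -27.554   0.679  -1.74    0.472]
```

jog_arm:
  series:
    - [0, 0, 0, 0, 0, 0, 0.6]
    - [0, 0, 0, 0, 0, 0, 0.6]

```text
clock: 30.8
eef_pos: [562.6, 24.0, 90.3]
tcp_rot: [-1.236, 1.57, -0.861]
contact_force: [-4.5, -2.4, 10.4]
opening: 0.743
```

```bash
python3 go.py; python3 -c "
from rig import r
s=r.sense();print(s['joint_efforts'].round(3))"
```

```text
t 30.8 p [562.63  24.05  90.31] q6 -0.334 F [-4.5  -2.44 10.37] T [-0.429  0.864 -0.021] op 0.743 yawz 0.375 tilt [ 4.e-04 -5.e-04 -1.e+00]
[ 1.3210e+00 -5.1151e+01 -2.7551e+01  6.2000e-01 -1.7430e+00  2.0000e-03]
```

jog_arm:
  series:
    - [0, 0, 0, 0, 0, 0, 0.5]
    - [0, 0, 0, 0, 0, 0, 0.5]
    - [3, 0, 0, 0, 0, 0, 0.5]
    - [0, 0, 0, 0, 0, 0, 0.5]
  force: 120

```text
clock: 31.2
eef_pos: [562.7, 24.0, 90.6]
tcp_rot: [-1.243, 1.57, -0.922]
contact_force: [-5.3, -2.8, 14.8]
opening: 0.731
```

```bash
python3 go.py
```

```text
t 31.2 p [562.67  24.    90.64] q6 -0.281 F [-5.27 -2.78 14.82] T [-0.55   1.022  0.011] op 0.731 yawz 0.322 tilt [ 5.e-04 -7.e-04 -1.e+00]
```

jog_arm:
  series:
    - [3, 0, 0, 0, 0, 0, 0.5]
    - [0, 0, 0, 0, 0, 0, 0.5]

```text
clock: 31.4
eef_pos: [562.6, 23.9, 90.6]
tcp_rot: [-1.31, 1.57, -1.041]
contact_force: [-6.1, -3.9, 14.8]
opening: 0.727
```

```bash
python3 go.py
```

```text
t 31.4 p [562.63  23.91  90.63] q6 -0.228 F [-6.14 -3.9  14.79] T [-0.619  1.02  -0.171] op 0.727 yawz 0.269 tilt [ 5.e-04 -9.e-04 -1.e+00]
```

jog_arm:
  series:
    - [0, 0, 0, 0, 0, 0, 1]
    - [0, 0, 0, 0, 0, 0, 1]
    - [0, 0, 0, -2, 0, 0, 1]
    - [0, 0, 0, -4, 0, 0, 1]
    - [0, 0, 0, -2, 0, 0, 1]
    - [0, 0, 0, 0, 0, 0, 1]
  force: 60

```text
clock: 32.0
eef_pos: [565.0, 24.6, 172.5]
tcp_rot: [-0.19, 1.565, 0.081]
contact_force: [0.1, -0.1, -0.5]
opening: 0.996
```

```bash
python3 go.py; python3 - <<'E'
from meas import *
p,d=r.grab_frame('scene'); u,v=318,185; c=p[v-20:v+20,u-25:u+25]; np.save('pics/scene19_p.npy',p); np.save('pics/scene19_d.npy',d)
cv2.imwrite('pics/scene_19.png',cv2.resize(c,None,fx=14,fy=14,interpolation=cv2.INTER_CUBIC)[:,:,::-1])
f=lambda X:((proj('scene',[X])[0]-[u-25,v-20])*14).round(1)
for z in (120.5,139.5): 
  print(z,'centre',f([562.5,24.3,z]))
  a=np.linspace(0,2*np.pi,8,endpoint=False); print([f([562.5+33*np.cos(t),24.3+33*np.sin(t),z]).tolist() for t in a])
E
```

```text
t 32.0 p [565.02  24.65 172.49] q6 -0.23 F [ 0.12 -0.05 -0.54] T [ 0.018 -0.016 -0.037] op 0.996 yawz 0.27 tilt [ 6.1e-03  5.0e-04 -1.0e+00]
120.5 centre [358.4 324. ]
[[409.5, 423.3], [492.2, 367.1], [495.3, 286.8], [419.2, 229.6], [308.7, 227.4], [226.3, 281.4], [220.0, 361.5], [295.8, 421.0]]
139.5 centre [357.2 264.4]
[[408.8, 363.9], [492.2, 307.5], [495.4, 227.2], [418.6, 169.9], [307.1, 167.7], [223.8, 221.8], [217.5, 302.0], [294.0, 361.5]]
```

View pics/scene_19.png

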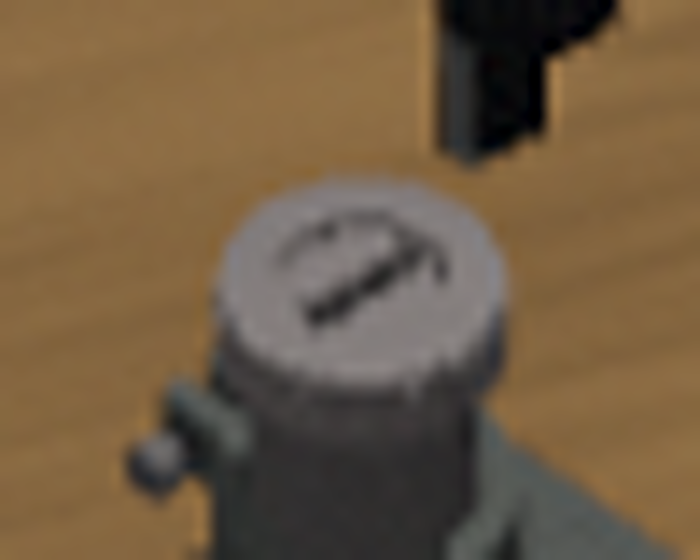

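jog_arm:
  series:
    - [0, 0, 0, 3, 0, 0, 1]
    - [0, 0, 0, 3, 0, 0, 1]
    - [0, 0, 0, 1.4, 0, 0, 1]
    - [0, 0, 0, 0.4, 0, 0, 1]
    - [0, 0, 0, 0, 0, 0, 1]
    - [0, 0, 0, 0, 0, 0, 1]

```text
clock: 32.65
eef_pos: [563.2, 24.4, 92.0]
tcp_rot: [-0.219, 1.57, 0.052]
contact_force: [0.2, 0.4, 0.4]
opening: 1.003
```

```bash
python3 go.py 562.5 24.3 90.5
```

```text
t 32.65 p [563.22  24.42  92.05] q6 -0.23 F [0.24 0.39 0.44] T [-0.04   0.018 -0.019] op 1.003 yawz 0.27 tilt [ 1.1e-03  1.0e-04 -1.0e+00]
shift cm tool xyz [ 0.155  0.008 -0.073]
```

jog_arm:
  series:
    - [0, 0, 0, 0.1, 0, -0.09, 1]
    - [0, 0, 0, 0, 0, 0, 1]
    - [0, 0, 0, 0, 0, 0, 0.6]
    - [0, 0, 0, 0, 0, 0, 0.6]
    - [0, 0, 0, 0, 0, 0, 0.6]
  force: 80

```text
clock: 33.15
eef_pos: [562.6, 24.3, 91.8]
tcp_rot: [-0.147, 1.569, 0.123]
contact_force: [-3.4, 0.5, 11.5]
opening: 0.743
```

```bash
python3 go.py
```

```text
t 33.15 p [562.65  24.3   91.77] q6 -0.23 F [-3.35  0.5  11.52] T [0.185 0.195 0.122] op 0.743 yawz 0.27 tilt [ 2.2e-03  3.0e-04 -1.0e+00]
```

jog_arm:
  series:
    - [3, 0, 0, 0, 0, 0, 0.6]
    - [0, 0, 0, 0, 0, 0, 0.6]

```text
clock: 33.35
eef_pos: [562.5, 24.1, 91.7]
tcp_rot: [-0.248, 1.569, -0.032]
contact_force: [-2.5, -1.2, 11.0]
opening: 0.745
```

```bash
python3 go.py
```

```text
t 33.35 p [562.48  24.15  91.71] q6 -0.176 F [-2.52 -1.18 10.96] T [-0.118  0.254 -0.456] op 0.745 yawz 0.216 tilt [ 1.9e-03 -1.0e-04 -1.0e+00]
```

jog_arm:
  series:
    - [3, 0, 0, 0, 0, 0, 0.6]
    - [0, 0, 0, 0, 0, 0, 0.6]

```text
clock: 33.55
eef_pos: [562.4, 24.0, 91.7]
tcp_rot: [-0.42, 1.569, -0.255]
contact_force: [-2.9, -1.1, 11.3]
opening: 0.745
```

```bash
python3 go.py
```

```text
t 33.55 p [562.41  24.01  91.7 ] q6 -0.124 F [-2.86 -1.11 11.33] T [-0.246  0.251  0.107] op 0.745 yawz 0.165 tilt [ 1.9e-03 -5.0e-04 -1.0e+00]
```

jog_arm:
  series:
    - [0, 0, 0, 0, 0, 0, 0.6]

```text
clock: 33.65
eef_pos: [562.4, 24.0, 91.7]
tcp_rot: [-0.339, 1.569, -0.173]
contact_force: [-2.7, -1.3, 11.8]
opening: 0.744
```

```bash
python3 go.py
```

```text
t 33.65 p [562.41  23.97  91.7 ] q6 -0.125 F [-2.72 -1.3  11.83] T [-0.15   0.257  0.117] op 0.744 yawz 0.166 tilt [ 1.9e-03 -3.0e-04 -1.0e+00]
```

jog_arm:
  series:
    - [3, 0, 0, 0, 0, 0, 0.6]

```text
clock: 33.75
eef_pos: [562.3, 23.9, 91.7]
tcp_rot: [-0.625, 1.569, -0.51]
contact_force: [-3.7, -1.3, 11.4]
opening: 0.744
```

```bash
python3 go.py
```

```text
t 33.75 p [562.31  23.87  91.67] q6 -0.074 F [-3.72 -1.31 11.41] T [-0.154  0.318  1.743] op 0.744 yawz 0.115 tilt [ 1.6e-03 -9.0e-04 -1.0e+00]
```

jog_arm:
  series:
    - [0, 0, 0, 0, 0, 0, 0.6]

```text
clock: 33.85
eef_pos: [562.3, 23.9, 91.7]
tcp_rot: [-0.447, 1.569, -0.335]
contact_force: [-3.4, -2.2, 10.8]
opening: 0.742
```

```bash
python3 go.py
```

```text
t 33.85 p [562.31  23.87  91.67] q6 -0.071 F [-3.36 -2.24 10.79] T [-0.324  0.239 -0.287] op 0.742 yawz 0.112 tilt [ 1.6e-03 -6.0e-04 -1.0e+00]
```

jog_arm:
  series:
    - [0, 0, 0, 0, 0, 0, 0.6]

```text
clock: 33.95
eef_pos: [562.3, 23.9, 91.7]
tcp_rot: [-0.263, 1.569, -0.15]
contact_force: [-4.1, -2.2, 11.0]
opening: 0.74
```

```bash
python3 go.py
```

```text
t 33.95 p [562.34  23.91  91.69] q6 -0.072 F [-4.12 -2.22 10.98] T [-0.292  0.241 -0.332] op 0.74 yawz 0.113 tilt [ 1.7e-03 -3.0e-04 -1.0e+00]
```

jog_arm:
  series:
    - [1, 0, 0, 0, 0, 0, 0.6]

```text
clock: 34.05
eef_pos: [562.3, 23.9, 91.7]
tcp_rot: [-0.422, 1.569, -0.325]
contact_force: [-4.4, -0.8, 13.0]
opening: 0.738
```

```bash
python3 go.py
```

```text
t 34.05 p [562.29  23.87  91.68] q6 -0.056 F [-4.38 -0.81 12.99] T [-0.206  0.291  0.828] op 0.738 yawz 0.097 tilt [ 1.6e-03 -5.0e-04 -1.0e+00]
```

jog_arm:
  series:
    - [1, 0, 0, 0, 0, 0, 0.6]

```text
clock: 34.15
eef_pos: [562.3, 23.8, 91.7]
tcp_rot: [-0.611, 1.569, -0.531]
contact_force: [-4.8, -1.8, 11.7]
opening: 0.739
```

```bash
python3 go.py
```

```text
t 34.15 p [562.32  23.81  91.7 ] q6 -0.039 F [-4.76 -1.8  11.75] T [-0.195  0.31   1.56 ] op 0.739 yawz 0.08 tilt [ 0.0017 -0.001  -1.    ]
```

jog_arm:
  series:
    - [1, 0, 0, 0, 0, 0, 0.6]

```text
clock: 34.25
eef_pos: [562.2, 23.7, 91.7]
tcp_rot: [-0.719, 1.569, -0.656]
contact_force: [-4.8, -1.7, 11.7]
opening: 0.743
```

```bash
python3 go.py
```

```text
t 34.25 p [562.22  23.74  91.68] q6 -0.021 F [-4.78 -1.66 11.7 ] T [-0.32   0.377  1.29 ] op 0.743 yawz 0.063 tilt [ 0.0015 -0.0011 -1.    ]
```

jog_arm:
  series:
    - [0, 0, 0, 0, 0, 0, 0.6]

```text
clock: 34.35
eef_pos: [562.2, 23.7, 91.7]
tcp_rot: [-0.705, 1.569, -0.643]
contact_force: [-4.3, -2.1, 12.1]
opening: 0.74
```

```bash
python3 go.py
```

```text
t 34.35 p [562.23  23.72  91.7 ] q6 -0.021 F [-4.27 -2.08 12.13] T [-0.338  0.337  0.882] op 0.74 yawz 0.063 tilt [ 0.0015 -0.0011 -1.    ]
```

jog_arm:
  series:
    - [0, 0, 0, 0, 0, 0, 0.5]
    - [0, 0, 0, 0, 0, 0, 0.5]
    - [-3, 0, 0, -0.03, 0, 0, 0.5]
  force: 120

```text
clock: 34.65
eef_pos: [562.4, 23.9, 92.2]
tcp_rot: [-0.304, 1.569, -0.191]
contact_force: [-2.0, -1.2, 9.8]
opening: 0.727
```

```bash
python3 go.py
```

```text
t 34.65 p [562.44  23.86  92.17] q6 -0.073 F [-1.96 -1.2   9.75] T [-0.193  0.068 -0.41 ] op 0.727 yawz 0.113 tilt [ 2.e-03 -4.e-04 -1.e+00]
```

jog_arm:
  series:
    - [-3, 0, 0, -0.03, 0, 0, 0.5]

```text
clock: 34.75
eef_pos: [562.6, 24.1, 92.2]
tcp_rot: [-0.036, 1.568, 0.13]
contact_force: [-1.4, -1.0, 6.3]
opening: 0.724
```

```bash
python3 go.py
```

```text
t 34.75 p [562.62  24.1   92.2 ] q6 -0.126 F [-1.35 -1.02  6.26] T [-0.002 -0.137 -0.954] op 0.724 yawz 0.166 tilt [ 2.3e-03  3.0e-04 -1.0e+00]
```

jog_arm:
  series:
    - [-3, 0, 0, -0.03, 0, 0, 0.5]

```text
clock: 34.85
eef_pos: [562.6, 24.3, 92.3]
tcp_rot: [0.121, 1.568, 0.339]
contact_force: [0.0, 0.6, 3.6]
opening: 0.726
```

```bash
python3 go.py
```

```text
t 34.85 p [562.59  24.32  92.25] q6 -0.179 F [0.02 0.65 3.63] T [ 0.237 -0.257 -0.957] op 0.726 yawz 0.218 tilt [ 2.2e-03  8.0e-04 -1.0e+00]
```

jog_arm:
  series:
    - [-3, 0, 0, -0.02, 0, 0, 0.5]

```text
clock: 34.95
eef_pos: [562.5, 24.5, 92.3]
tcp_rot: [0.195, 1.568, 0.465]
contact_force: [0.2, 1.4, 2.7]
opening: 0.727
```

```bash
python3 go.py
```

```text
t 34.95 p [562.54  24.5   92.27] q6 -0.231 F [0.18 1.38 2.72] T [ 0.439 -0.276 -0.707] op 0.727 yawz 0.271 tilt [ 0.0021  0.001  -1.    ]
```

jog_arm:
  series:
    - [-4, 0, 0, -0.03, 0, 0, 0.5]

```text
clock: 35.05
eef_pos: [562.5, 24.6, 92.3]
tcp_rot: [0.21, 1.569, 0.551]
contact_force: [0.7, 1.6, 1.0]
opening: 0.727
```

```bash
python3 go.py
```

```text
t 35.05 p [562.46  24.61  92.35] q6 -0.301 F [0.69 1.6  1.  ] T [ 0.495 -0.352 -0.509] op 0.727 yawz 0.341 tilt [ 0.0018  0.0011 -1.    ]
```

jog_arm:
  series:
    - [-4, 0, 0, -0.03, 0, 0, 0.5]

```text
clock: 35.15
eef_pos: [562.3, 24.6, 92.4]
tcp_rot: [0.118, 1.569, 0.529]
contact_force: [1.0, 0.7, -1.7]
opening: 0.727
```

```bash
python3 go.py
```

```text
t 35.15 p [562.31  24.57  92.41] q6 -0.372 F [ 1.04  0.73 -1.69] T [ 0.308 -0.293 -0.09 ] op 0.727 yawz 0.412 tilt [ 1.5e-03  9.0e-04 -1.0e+00]
```

jog_arm:
  series:
    - [-4, 0, 0, -0.03, 0, 0, 0.5]

```text
clock: 35.25
eef_pos: [562.0, 24.3, 92.5]
tcp_rot: [-0.175, 1.57, 0.307]
contact_force: [-0.4, -0.5, -0.7]
opening: 0.724
```

```bash
python3 go.py
```

```text
t 35.25 p [561.96  24.29  92.52] q6 -0.442 F [-0.39 -0.51 -0.73] T [-0.009 -0.022  0.035] op 0.724 yawz 0.482 tilt [ 8.e-04  2.e-04 -1.e+00]
```

jog_arm:
  series:
    - [0, 0, 0, 0, 0, 0, 0.5]

```text
clock: 35.35
eef_pos: [561.7, 24.2, 92.5]
tcp_rot: [-0.077, 1.571, 0.404]
contact_force: [0.3, 0.2, 1.2]
opening: 0.723
```

```bash
python3 go.py
```

```text
t 35.35 p [561.72  24.22  92.47] q6 -0.44 F [0.32 0.24 1.17] T [0.109 0.008 0.044] op 0.723 yawz 0.481 tilt [ 3.e-04  1.e-04 -1.e+00]
```

jog_arm:
  series:
    - [0, 0, 0, 0, 0, 0, 0.6]
    - [5, 0, 0, 0.02, 0, 0, 0.6]
    - [5, 0, 0, 0.02, 0, 0, 0.6]
  force: 60

```text
clock: 35.65
eef_pos: [561.9, 24.1, 92.3]
tcp_rot: [-0.938, 1.57, -0.637]
contact_force: [-1.8, 0.1, 5.9]
opening: 0.724
```

```bash
python3 go.py
```

```text
t 35.65 p [561.88  24.06  92.3 ] q6 -0.26 F [-1.76  0.05  5.9 ] T [0.115 0.087 1.097] op 0.724 yawz 0.301 tilt [ 5.e-04 -4.e-04 -1.e+00]
```

jog_arm:
  series:
    - [3, 0, 0, 0.01, 0, 0, 0.6]

```text
clock: 35.75
eef_pos: [561.8, 24.0, 92.3]
tcp_rot: [-1.24, 1.57, -0.99]
contact_force: [-1.5, 0.6, 5.6]
opening: 0.724
```

```bash
python3 go.py
```

```text
t 35.75 p [561.77  24.01  92.27] q6 -0.209 F [-1.55  0.63  5.61] T [0.024 0.11  1.   ] op 0.724 yawz 0.25 tilt [ 4.e-04 -6.e-04 -1.e+00]
```

jog_arm:
  series:
    - [2, 0, 0, 0.01, 0, 0, 0.6]

```text
clock: 35.85
eef_pos: [561.8, 24.0, 92.2]
tcp_rot: [-1.219, 1.57, -1.003]
contact_force: [-2.4, -0.3, 6.3]
opening: 0.724
```

```bash
python3 go.py
```

```text
t 35.85 p [561.8   23.99  92.24] q6 -0.175 F [-2.45 -0.28  6.26] T [-0.024  0.204  1.019] op 0.724 yawz 0.216 tilt [ 5.e-04 -7.e-04 -1.e+00]
```

jog_arm:
  series:
    - [0, 0, 0, 0, 0, 0, 0.5]
    - [-5, 0, 0, -0.02, 0, 0, 0.5]
    - [-5, 0, 0, -0.02, 0, 0, 0.5]
    - [-5, 0, 0, -0.02, 0, 0, 0.5]
  force: 120

```text
clock: 36.25
eef_pos: [562.0, 24.1, 92.5]
tcp_rot: [-0.453, 1.57, 0.028]
contact_force: [0.1, 0.1, 0.7]
opening: 0.726
```

```bash
python3 go.py
```

```text
t 36.25 p [561.99  24.08  92.48] q6 -0.441 F [0.07 0.08 0.74] T [-0.011 -0.053  0.029] op 0.726 yawz 0.481 tilt [ 8.e-04  0.e+00 -1.e+00]
```

jog_arm:
  series:
    - [-4, 0, 0, -0.02, 0, 0, 0.5]

```text
clock: 36.35
eef_pos: [561.7, 24.1, 92.5]
tcp_rot: [-1.206, 1.571, -0.655]
contact_force: [0.2, 1.0, -0.9]
opening: 0.729
```

```bash
python3 go.py
```

```text
t 36.35 p [561.69  24.07  92.52] q6 -0.511 F [ 0.17  0.97 -0.9 ] T [-0.004  0.03  -0.013] op 0.729 yawz 0.551 tilt [ 1.e-04 -1.e-04 -1.e+00]
```

jog_arm:
  series:
    - [-4, 0, 0, -0.01, 0, 0, 0.5]
    - [0, 0, 0, 0, 0, 0, 0.5]

```text
clock: 36.55
eef_pos: [561.5, 24.1, 92.5]
tcp_rot: [2.929, 1.571, -2.736]
contact_force: [0.4, 0.3, -0.6]
opening: 0.73
```

```bash
python3 go.py
```

```text
t 36.55 p [561.54  24.07  92.51] q6 -0.578 F [ 0.39  0.34 -0.63] T [0.015 0.031 0.054] op 0.73 yawz 0.619 tilt [-2.e-04 -1.e-04 -1.e+00]
```

jog_arm:
  series:
    - [0, 0, 0, 0, -0.02, 0.07, 0.6]
    - [5, 0, 0, 0.025, 0, 0, 0.6]
    - [5, 0, 0, 0.025, 0, 0, 0.6]
    - [4, 0, 0, 0.02, 0, 0, 0.6]
  force: 40

```text
clock: 36.95
eef_pos: [562.3, 24.2, 92.3]
tcp_rot: [-1.919, 1.57, -1.55]
contact_force: [-3.8, -1.5, 6.2]
opening: 0.724
```

```bash
python3 go.py
```

```text
t 36.95 p [562.33  24.25  92.32] q6 -0.329 F [-3.79 -1.49  6.19] T [-0.126  0.282  0.527] op 0.724 yawz 0.37 tilt [ 0.e+00 -4.e-04 -1.e+00]
```

jog_arm:
  series:
    - [3, 0, 0, 0.01, 0, 0, 0.6]

```text
clock: 37.05
eef_pos: [562.3, 24.1, 92.3]
tcp_rot: [-1.835, 1.57, -1.516]
contact_force: [-2.9, -1.1, 7.4]
opening: 0.726
```

```bash
python3 go.py
```

```text
t 37.05 p [562.31  24.13  92.3 ] q6 -0.277 F [-2.89 -1.13  7.39] T [-0.151  0.277  0.936] op 0.726 yawz 0.319 tilt [ 0.e+00 -7.e-04 -1.e+00]
```

jog_arm:
  series:
    - [2, 0, 0, 0.01, 0, 0, 0.6]

```text
clock: 37.15
eef_pos: [562.3, 24.1, 92.3]
tcp_rot: [-1.751, 1.57, -1.466]
contact_force: [-3.1, -1.7, 8.2]
opening: 0.729
```

```bash
python3 go.py
```

```text
t 37.15 p [562.33  24.07  92.3 ] q6 -0.243 F [-3.11 -1.73  8.16] T [-0.248  0.351  1.023] op 0.729 yawz 0.285 tilt [ 1.e-04 -9.e-04 -1.e+00]
```

jog_arm:
  series:
    - [2, 0, 0, 0, 0, 0, 0.6]

```text
clock: 37.25
eef_pos: [562.2, 24.0, 92.2]
tcp_rot: [-1.865, 1.57, -1.614]
contact_force: [-4.4, -1.2, 6.8]
opening: 0.73
```

```bash
python3 go.py
```

```text
t 37.25 p [562.22  24.01  92.25] q6 -0.209 F [-4.44 -1.25  6.84] T [-0.208  0.306  1.28 ] op 0.73 yawz 0.251 tilt [-0.     -0.0011 -1.    ]
```

jog_arm:
  series:
    - [0, 0, 0, 0, 0, 0, 0.5]
    - [0, 0, 0, 0, 0, 0, 0.5]
    - [-5, 0, 0, -0.02, 0, 0, 0.5]
    - [-5, 0, 0, -0.02, 0, 0, 0.5]
    - [-5, 0, 0, -0.02, 0, 0, 0.5]
    - [-4, 0, 0, -0.02, 0, 0, 0.5]
  force: 100

```text
clock: 37.85
eef_pos: [562.2, 24.5, 92.5]
tcp_rot: [2.096, 1.571, 2.681]
contact_force: [-0.5, 0.0, -0.5]
opening: 0.728
```

```bash
python3 go.py
```

```text
t 37.85 p [562.21  24.5   92.51] q6 -0.545 F [-0.5   0.02 -0.5 ] T [ 0.036  0.084 -0.009] op 0.728 yawz 0.585 tilt [-2.e-04  1.e-04 -1.e+00]
```

jog_arm:
  series:
    - [3, 0, 0, 0.01, 0, 0, 0.5]
    - [3, 0, 0, 0.01, 0, 0, 0.5]

```text
clock: 38.05
eef_pos: [562.3, 24.5, 92.4]
tcp_rot: [1.748, 1.571, 2.224]
contact_force: [-1.9, 0.8, 2.0]
opening: 0.727
```

```bash
python3 go.py
```

```text
t 38.05 p [562.3   24.47  92.45] q6 -0.435 F [-1.88  0.76  2.01] T [0.071 0.151 0.035] op 0.727 yawz 0.475 tilt [-1.e-04  1.e-04 -1.e+00]
```

jog_arm:
  series:
    - [2, 0, 0, 0.01, 0, 0, 0.5]

```text
clock: 38.15
eef_pos: [562.3, 24.4, 92.4]
tcp_rot: [2.598, 1.571, 3.038]
contact_force: [-1.7, 0.1, 3.1]
opening: 0.725
```

```bash
python3 go.py
```

```text
t 38.15 p [562.32  24.44  92.42] q6 -0.4 F [-1.71  0.07  3.12] T [0.029 0.206 0.089] op 0.725 yawz 0.44 tilt [-0.  0. -1.]
```

jog_arm:
  series:
    - [2, 0, 0, 0.01, 0, 0, 0.5]

```text
clock: 38.25
eef_pos: [562.3, 24.3, 92.4]
tcp_rot: [-2.017, 1.571, -1.611]
contact_force: [-2.5, -0.8, 3.8]
opening: 0.729
```

```bash
python3 go.py
```

```text
t 38.25 p [562.32  24.33  92.38] q6 -0.365 F [-2.49 -0.76  3.81] T [-0.044  0.135  0.253] op 0.729 yawz 0.406 tilt [-0.e+00 -2.e-04 -1.e+00]
```

jog_arm:
  series:
    - [2, 0, 0, 0.01, 0, 0, 0.5]

```text
clock: 38.35
eef_pos: [562.3, 24.2, 92.4]
tcp_rot: [-1.82, 1.57, -1.449]
contact_force: [-2.1, -0.9, 5.6]
opening: 0.728
```

```bash
python3 go.py
```

```text
t 38.35 p [562.32  24.24  92.36] q6 -0.331 F [-2.1  -0.91  5.6 ] T [-0.099  0.2    0.5  ] op 0.728 yawz 0.372 tilt [ 0.e+00 -4.e-04 -1.e+00]
```

Clean torque curve (0.09, 0.25, 0.50 Nm). One more small step.

jog_arm:
  series:
    - [2, 0, 0, 0, 0, 0, 0.5]

```text
clock: 38.45
eef_pos: [562.2, 24.1, 92.3]
tcp_rot: [-2.026, 1.57, -1.689]
contact_force: [-1.9, -2.4, 3.8]
opening: 0.724
```

```bash
python3 go.py
```

```text
t 38.45 p [562.25  24.14  92.31] q6 -0.296 F [-1.94 -2.41  3.79] T [-0.058  0.141  0.708] op 0.724 yawz 0.337 tilt [-1.e-04 -6.e-04 -1.e+00]
```

jog_arm:
  series:
    - [0, 0, 0, 0, 0, 0, 0.5]

```text
clock: 38.55
eef_pos: [562.3, 24.2, 92.3]
tcp_rot: [-1.858, 1.57, -1.52]
contact_force: [-3.5, -2.2, 5.5]
opening: 0.725
```

```bash
python3 go.py
```

```text
t 38.55 p [562.29  24.18  92.31] q6 -0.297 F [-3.48 -2.16  5.46] T [-0.172  0.235  0.116] op 0.725 yawz 0.338 tilt [ 0.e+00 -5.e-04 -1.e+00]
```

jog_arm:
  series:
    - [0, 0, 0, 0, 0, 0, 1]
    - [0, 0, 0, 0, 0, 0, 1]
    - [0, 0, 0, 0, 0, 0, 1]
    - [0, 0, 0, -2, 0, 0, 1]
    - [0, 0, 0, -4, 0, 0, 1]
    - [0, 0, 0, -4, -1, 0, 1]
    - [0, 0, 0, -1, -4, 0, 1]
    - [0, 0, 0, 0, -4, -1, 1]
    - [0, 0, 0, 0, -4, -1, 1]
    - [0, 0, 0, 0, -4, -1, 1]
    - [0, 0, 0, 0, -4, -1, 1]
    - [0, 0, 0, 0, 0, 0, 1]

```text
clock: 39.75
eef_pos: [595.0, -191.5, 202.1]
tcp_rot: [-1.371, 1.569, -1.035]
contact_force: [0.2, 0.4, 0.8]
opening: 0.999
```

```bash
python3 go.py; python3 - <<'E'
from meas import *
for n,(u,v) in (('scene',(318,185)),('top',(336,208))):
    p,d=r.grab_frame(n); c=p[v-20:v+20,u-25:u+25]; np.save(f'pics/{n}20_p.npy',p)
    cv2.imwrite(f'pics/{n}_20.png',cv2.resize(c,None,fx=14,fy=14,interpolation=cv2.INTER_CUBIC)[:,:,::-1]); cv2.imwrite(f'pics/{n}_20full.png',p[:,:,::-1])
    if n=='top':
        for z in (139.5,): print(subpix_circle(p,n,(562.2,24.8),z,28,38,-1),subpix_circle(p,n,(562.2,24.8),z,15,24,1))
    P,v3=ray(n,[[u,v]])
    m=[]
    for a in np.linspace(0,2*np.pi,16,endpoint=False):
        uu,vv=proj(n,[[562.2+26*np.cos(a),24.5+26*np.sin(a),139.5]])[0].round().astype(int); m.append(round(float(depthpt(n,[[uu,vv]],d[vv,uu])[0,2]),1))
    print(n,'flange top z around',m)
E
```

```text
t 39.75 p [ 595.04 -191.45  202.12] q6 -0.649 F [0.19 0.37 0.83] T [-0.008 -0.015 -0.017] op 0.999 yawz 0.336 tilt [ 0.001  -0.0017 -1.    ]
scene flange top z around [140.5, 137.1, 136.1, 139.3, 142.1, 138.5, 134.4, 134.9, 138.6, 135.9, 137.1, 142.9, 138.0, 141.1, 141.5, 136.9]
(array([562.41,  24.62]), 32.68, 0.53) (array([562.67,  24.23]), 21.42, 1.47)
top flange top z around [138.5, 137.1, 138.4, 142.7, 141.1, 134.8, 138.1, 144.8, 141.0, 143.2, 140.0, 139.0, 141.2, 144.6, 137.8, 141.1]
```

View pics/scene_20.png

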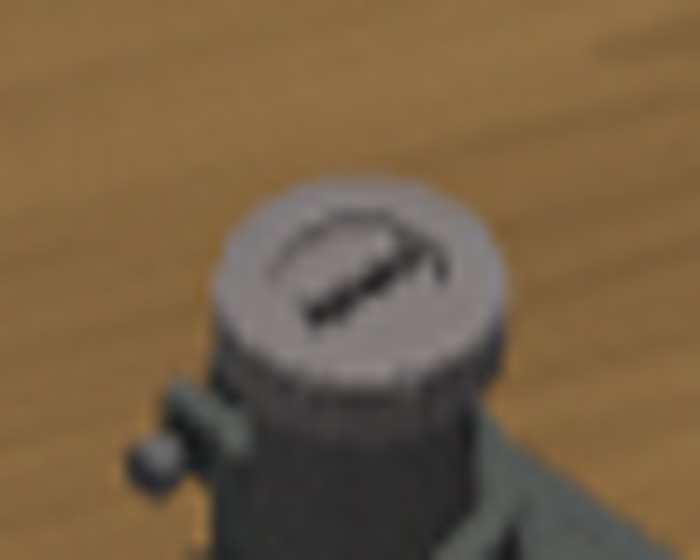

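View pics/top_20.png

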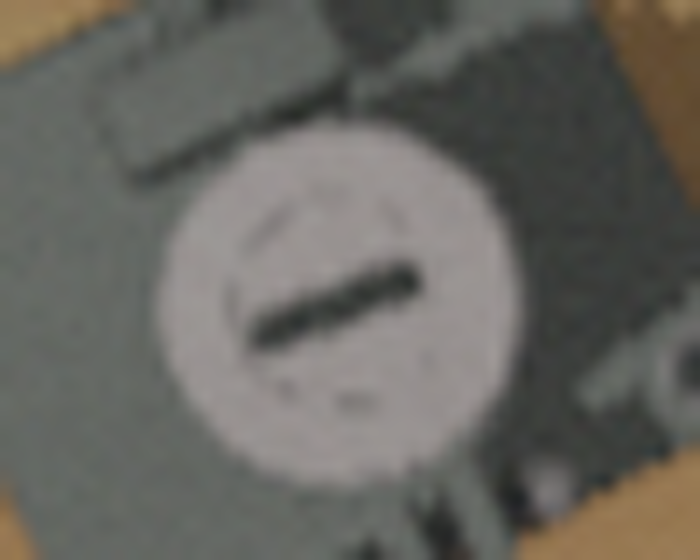

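View pics/top_20full.png

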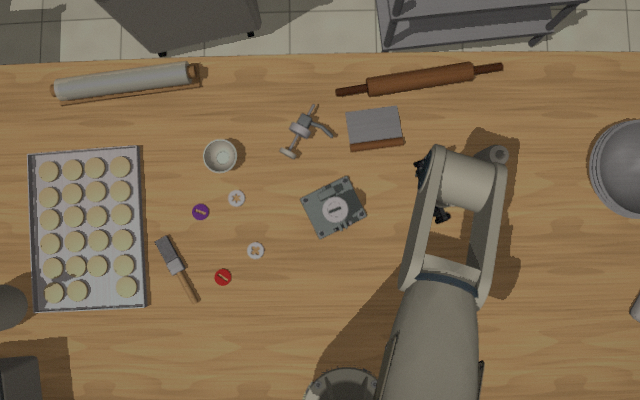

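The nut sits centred and level over the slotted disk at pixel (335,209). Mean flange height is about 139–140 mm, against 139.5 expected. The red, purple, star and clover disks are unmoved. Handing in.

```bash
python3 -c "
from rig import r
print(r.sign_off())"
```

```text
the job is handed in; nothing more can be done
None
```

The slotted disk is in the barrel's recess, and the ring nut is screwed down tight on it. I handed in at about 40 s of the 72 s, with the arm clear of everything.

**Disk:** I centred the white slotted disk with two crossed grips and set it in the recess. Sideways nudges met the recess wall on both sides, so it was in before I let go.

**Nut:** I took the nut nearest the base, lowered it onto the thread and turned it clockwise until it stopped on the disk. My first tightening went too far, to about 1.7 Nm. I loosened it and retightened, and two more tries also passed 1 Nm (1.1 and 1.3). The last one was stopped at about 0.7 Nm, inside the 0.3–1 Nm range, and then I let go.

**Last checks:**
- **Position:** the top view shows the nut centred on the barrel within about 0.5 mm, with the slot visible through it.
- **Height:** the flange averages about 139–140 mm, against 139.5 expected, and looks level. The depth readings scatter by several mm, so tightness rests on the torque readings.
- **Other objects:** the other disks and items I could see are where they were. The arm hid the second nut, the cutter and the bottle in the last top picture, so I did not recheck those.

**Disagreements:** the reported TCP sat about 35 mm below where the finger tips touched, so I set heights by contact. I also slid over the disk's top edge once before getting a proper grip.

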